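# Clamp the blanking cap on the extraction port

## Task

Take the large band clamp with the blue thumb key out of the wooden rack, slide its band over the ridges of the black rubber blanking cap on the extraction port until it sits in the plain groove next to the metal collar, its screw housing on the side of the little rest tab, without ramming it. Then turn the key clockwise until the band is just snug on the rubber - you will feel the turning get clearly heavier - but do not overtighten it, and leave the clamp there with its screw upright. Leave the small clamp, the tub and the jug where they are.

Things in the scene. Friction and masses are not known exactly. Their poses are not given: they have to be found in the camera images.
- clamp: Worm-drive band clamp, about 0.12 kg, standing upright in the rack: steel band 12 mm wide (x), 1.6 mm thick, inner radius 22.5 to 24.8 mm as found (left more or less open), aluminium worm housing, upright screw with blue thumb key. Origin: centre of the band; x: band's axis; y: towards the housing; z: up, along the screw.
- housing (a point): Where to hold the clamp to carry it, fingers closing along x: outer part of the worm housing, at y = 41, z = 10 mm of the clamp. The housing is a block 13 mm (x) by 13 mm (y = 27 to 40 mm) by 24 mm (z = -12 to 12 mm); held this far out, the fingers clear the cap and collar. Axes as the clamp's.
- key_grip (a point): Point on the screw's axis (y = 33.7 mm of the clamp) in the blue thumb key, 48 mm above the band's centre. The key is a flat blade 24 mm wide (this point's x), 8 mm thick (its y), 22 mm tall (34 to 56 mm above the band's centre): pinch it across its y from above. The point turns with the key.
- worm (a point): Where the screw enters the housing's top (y = 33.7, z = 12 mm of the clamp). Clockwise from above closes the band evenly, 1.3 mm of radius a rad; it stays where left. As found, 1.8 to 3.8 rad are slack, at about 0.15 N m; then the torque grows about 0.14 N m a rad. Snug: 0.08 to 0.16 N m over slack. Read it in motion or after a small turn (0.03 rad): a quick stop springs back.
- manifold: Fixed grey sheet-metal extraction manifold, 160 mm (x) by 240 mm (y) by 142 mm tall, on a 180 by 260 mm foot, with a round duct at its back. Origin: middle of its underside. Its port sticks out level from the middle of the -x face, 105 mm above the table, and ends in the cap.
- seat (a point): Middle of the cap's plain groove, on the port's axis; x along the axis into the manifold, z up. The groove (radius 20 mm) runs 8.5 mm either way: to the steel collar at +x (radius 28, 6 mm thick; behind it 48 mm of bare pipe of radius 19 mm) and to the inner ridge at -x. The cap's nose is at x = -39.5 mm. A clamp pushed home has its centre at x = +2.5 mm.
- rest (a point): Middle of the top of a small steel tab, 12 mm wide (y), on the seat's -y side, 14.5 mm below the port's axis, on which the clamp's housing comes to rest: so the clamp goes on with its housing on the seat's -y and its x pointing against the seat's x. Let go, the loose band hangs 2 to 5 mm low, screw upright; tightening lifts it central, so let the hand follow. Axes as the seat's.
- cap: Fixed black rubber blanking cap pushed over the barbed stub, 48 mm long. Origin: centre of its rim at the collar. It reaches out along -x: groove of radius 20 mm for 17 mm, a ridge of radius 21.5 mm at 17 to 25 mm, radius 20 mm, a second ridge at 31 to 39 mm, then a cone down to radius 14 mm at its closed end.
- rack: Fixed wooden rack, 150 by 90 mm and 23 mm tall, with two slots 14 mm wide across it (along y) in which the clamps stand, housings resting on its top. Origin: on its underside below the large clamp's centre, which is 35 mm above the table; the small clamp stands 60 mm away on -x.
- spare: Small band clamp with an orange key (band radius 18 mm), standing in the other slot of the rack; to be left alone. Origin: centre of its band.
- tub: White plastic tub with a red spoon in it, 116 mm across, 85 mm tall; to be left alone. Origin: middle of its underside.
- jug: Steel pouring jug with a handle, 100 mm across, 130 mm tall; to be left alone. Origin: middle of its underside.

How it is judged:
By the outcome, as a careful person would: the job done as asked, in the order asked, and still so for the second after the job is handed in, with the robot touching nothing.
It also fails if it takes over 72 s, if anything falls off the work surface, if the arm or the gripper's body presses on something with over 40 N, if the wrist force passes 120 N, or if a joint passes its speed limit or range.

## Robot

A 6-joint arm with a two-finger parallel gripper is mounted at the origin on the work surface. World frame = base frame: x ahead of the robot, y to its left, z up, the work surface at z = 0. Lengths are in m, angles in rad, forces in N, time in s.
With the tool pointing down it reaches from about 0.25 to 0.725 m from the base axis. Payload 4 kg.
Tool frame: the origin (TCP) lies midway between the tips of the shut fingers; the grasp point (between the pads) lies 19 mm behind it; z points along the fingers, y is the line along which they close (so a half turn about z gives the same grasp; the last joint's range is limited). The gripper opens to 85 mm and grips with 20 to 120 N. Pads are 22 mm wide; open, the fingers measure 114 mm over their backs; the gripper's body (76 mm by 85 mm) begins 54 mm behind the grasp point. The pads swing forward as they close: fully open they stand 13 mm farther back than shut.
Start: joints at [1.294, 0.241, 0.005, 1.335, 0, 1.571], TCP at [0.137, 0.481, 0.231] pointing down, gripper open.
Joint ranges: [-2.72, 2.72], [-1.05, 1.87], [-1.09, 1.28], [-1.99, 2.15], [-1.42, 1.44], [-3.14, 3.14]. Speed limits (rad/s): [2.79, 2.79, 3.14, 3.14, 3.14, 3.14].

## Interface

Orientations are given as a unit quaternion [x, y, z, w].
In Python, from workcell import get_obs, camera, job_done, silhouettes gives the robot as it stands. The module is installed in compiled form; this text tells all that it offers.
- The arm moves only by the tool drive_tool, never from a script. Its argument "increments" is a list of rows, each a list of 3 entries, a list of its own where there are three numbers: the shift along the world's x, y, z in mm, then the turn, a rotation vector about the world's x, y, z in degrees, then the opening, from 0 (shut) to 1 (fully open). A call has 1 to 8 rows; each row shifts and turns the commanded pose from where the row before left it; what a row does not reach is not made up. A row lasts 1/12 s, in which the tool goes at most 41.7 mm and 7.16 degrees, less where a joint would pass 70% of its speed; a pose out of reach is approached as far as the arm can. A call is refused whole if a number of a shift passes 41.7 or a number of a turn 7.16, either way. A call with a gripper value outside its range is refused whole. The fingers move at their own pace and stop on an object; the grip force is fixed at half the most. Time passes only in rows, so rows that do not move let the fingers close. It gives the time, the measured TCP pose, the force, the opening and the grip force at its end, in the units of the state.
- get_obs(): the state, without advancing time (a new reading comes with each control period).
- camera(name): name is "scene" or "top"; returns a dict with "image" (420x560x3 uint8, red, green, blue), "K" (3x3 intrinsics, pixels), "view" (4x4, takes a point from world to camera coordinates). Camera axes: x right, y down, z forward; pixel columns grow to the right and rows downward; lengths in m; the calibration is good to about 2 mm. A picture is of the moment at which its call begins. There is no depth.
- job_done(): hands the job in; it is judged then, once.
Trained networks look in a picture, given as the dict that the camera call returned (one of the last four; its "shot" number tells which), for a name from the list of things; names that differ only in an ending like _2 or _b are one class to them, and where a whole thing is asked for, a point or a joint stands for the part that bears it (a point fixed in the world has none). Each returns a list of dicts, best first, with "conf" (0 to 1); they miss things now and then, are a little off and sometimes report something else, mostly with a low value. They report only what shows in the picture. A call takes as long as a camera call.
- silhouettes(query, picture): "region" (420x560 bool, what is visible of it) and "bbox" ([left, top, right, bottom] in pixels, round what is visible of it).
The state is a dict: "clock": time; "joint_pos": joint angles; "joint_vel": joint speeds; "tau": joint torques, N m; "eef_pos": TCP position; "tool_rot": TCP orientation; "ft_force": force on the tool from outside, world axes, zero at the start; "ft_torque": the same for the moment, N m; "grip_width": finger opening in m; "grasp_force": force on a finger pad.
Only numpy, scipy, OpenCV 4.12 (cv2) and the standard library are available. Lean on these libraries where they do the work, as an engineer would, in place of code of your own. Each camera call takes 0.05 s, during which the arm holds its last target. There are 200 camera calls.

## Working session

There is one attempt and no reset: what is moved stays moved. The work goes in short steps, Python scripts to look and compute and a tool call to move; the robot and the scene stay as the last step left them, time stands still between calls to the robot, and variables do not carry over. Pictures are saved under pics/ and viewed, at most 10 in all, crops included, and the job is handed in when it is done.

Besides the shell and the picture viewer there is one more tool, called after "Call:" as name(argument=value, ...), one argument or row to a line, values as JSON. drive_tool: Moves the arm, as the interface text tells. Its arguments: {"type":"object","properties":{"increments":{"type":"array"}},"required":["increments"]}

```bash
mkdir -p pics; cat > h.py <<'E'
import numpy as np, cv2
from workcell import *
def proj(c,P):
    P=np.atleast_2d(P); q=(c["view"]@np.c_[P,np.ones(len(P))].T)[:3]; u=c["K"]@q; return (u[:2]/u[2]).T
def plane(c,uv,z):
    R=c["view"][:3,:3];t=c["view"][:3,3];o=-R.T@t
    d=R.T@np.linalg.inv(c["K"])@np.array([uv[0],uv[1],1.]); return o+d*(z-o[2])/d[2]
def save(c,n,crop=None,s=1):
    im=c["image"][...,::-1]
    if crop: im=im[crop[1]:crop[3],crop[0]:crop[2]]
    cv2.imwrite(f"pics/{n}.png",cv2.resize(im,None,fx=s,fy=s,interpolation=cv2.INTER_CUBIC))
E
python3 - <<'E'
from h import *
o=get_obs();print(o)
for n in("scene","top"):
    c=camera(n);save(c,n)
    print(n,c["K"].round(1).tolist(),c["view"].round(3).tolist())
    for q in("clamp","manifold","cap","rack","spare","tub","jug","rest","key_grip","housing"):
        for s in silhouettes(q,c)[:2]:
            r=s["region"];v,u=np.nonzero(r);print(q,round(s["conf"],2),np.array(s["bbox"]).round(),r.sum(),u.mean().round(1) if len(u) else 0,v.mean().round(1) if len(u) else 0)
E
```

```text
{'clock': 0.0, 'joint_pos': array([ 1.29398043e+00,  2.41445417e-01,  3.73298527e-03,  1.33514821e+00,
       -2.99198249e-05,  1.57083442e+00]), 'joint_vel': array([ 0.00015218,  0.00178349, -0.00046774, -0.00093061,  0.00064545,
       -0.00138374]), 'tau': array([ 9.22950894e-04, -3.72310495e+01,  2.52413124e+01,  1.68946775e-02,
        5.19759340e-06,  6.77568295e-06]), 'eef_pos': array([0.13648978, 0.48037838, 0.23040006]), 'tool_rot': array([ 1.37985241e-01,  9.90433747e-01, -1.02435142e-03, -1.27566509e-04]), 'ft_force': array([0.06570171, 0.299227  , 0.05646875]), 'ft_torque': array([-0.0187183 ,  0.06372635, -0.00602476]), 'grasp_force': 0.0, 'grip_width': 0.08528767849660794}
scene [[517.9, 0.0, 276.8], [0.0, 517.9, 193.9], [0.0, 0.0, 1.0]] [[0.481, 0.877, 0.01, -0.383], [0.621, -0.332, -0.71, -0.234], [-0.619, 0.347, -0.704, 1.386], [0.0, 0.0, 0.0, 1.0]]
clamp 0.8 [301. 157. 324. 194.] 407 309.3 174.9
manifold 0.88 [  2. 181. 203. 384.] 23398 100.2 279.5
cap 0.77 [178. 190. 206. 217.] 434 190.8 202.8
rack 0.89 [261. 167. 340. 228.] 2225 298.3 197.4
spare 0.52 [279. 168. 2
[... 393 characters left out ...]
.006, -1.0, 0.026, 0.104], [-0.986, -0.011, -0.166, 0.547], [0.167, -0.024, -0.986, 0.965], [0.0, 0.0, 0.0, 1.0]]
clamp 0.51 [216. 210. 226. 245.] 265 219.8 226.6
manifold 0.63 [361. 137. 558. 278.] 17400 448.3 198.6
cap 0.7 [345. 208. 369. 233.] 525 355.0 222.2
cap 0.49 [360. 135. 558. 278.] 17185 448.5 198.8
rack 0.7 [200. 205. 271. 249.] 2529 235.5 227.0
spare 0.6 [241. 214. 252. 234.] 169 248.2 226.4
spare 0.32 [362. 132. 558. 278.] 17397 448.1 198.9
jug 0.87 [215.  96. 266. 164.] 2202 239.7 130.9
jug 0.51 [214. 231. 227. 241.] 66 217.2 235.8
rest 0.65 [365. 137. 558. 274.] 17242 448.4 198.8
rest 0.3 [242. 217. 255. 235.] 123 247.8 225.7
housing 0.49 [213. 214. 225. 242.] 238 219.8 226.5
```

```bash
cd pics; python3 -c "
import cv2,numpy as np
a=[cv2.imread(n+'.png') for n in('scene','top')]
[print(x.shape) for x in a]"
```

```text
(420, 560, 3)
(420, 560, 3)
```

View pics/scene.png

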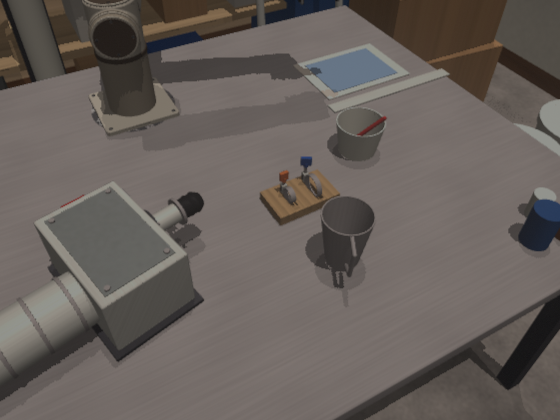

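View pics/top.png

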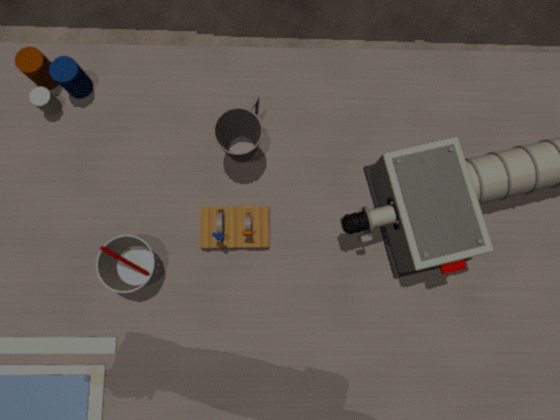

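The scene view shows the manifold at lower left with its cap at (191,203). The rack is at (298,198), with the blue key at (306,161) and the orange one at (284,176). In the top view the rack is at (235,227), the blue key at (218,237) and the cap at (355,222).

```bash
python3 - <<'E'
from h import *
def up(im,c,s): return cv2.resize(im[c[1]:c[3],c[0]:c[2]][...,::-1],None,fx=s,fy=s,interpolation=cv2.INTER_CUBIC)
s=camera("scene");t=camera("top")
a=up(s["image"],(250,145,350,235),4);b=up(t["image"],(190,190,290,265),4)
e=up(s["image"],(140,175,240,265),4);f=up(t["image"],(330,190,430,265),4)
top=np.hstack([a[:300],b]);bot=np.hstack([e[:300],f])
cv2.imwrite("pics/crops.png",np.clip(np.vstack([top,bot])*1.6,0,255).astype(np.uint8))
E
```

```text
(no output)
```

View pics/crops.png

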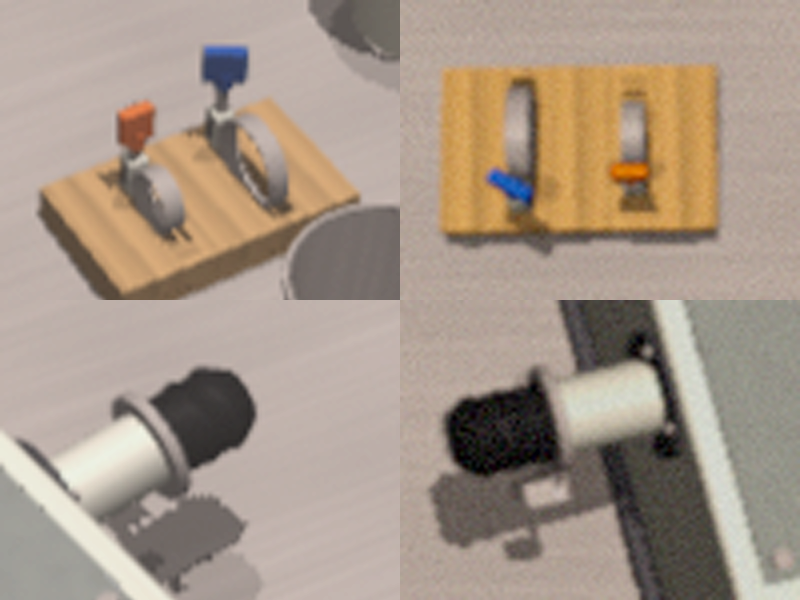

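The zoomed crops show the rack's top outline in the top view at about (201,206), (269,206), (269,247) and (200,248). The collar centre is near (367,219) in the top view and (177,285) in the scene view. I'll fit poses to these.

```bash
cat > fit.py <<'E'
from h import *
from scipy.optimize import minimize, least_squares
s=camera("scene");t=camera("top")
# --- cap fit
S=4
def ring(p,x,r,n=48):
    a=np.linspace(0,2*np.pi,n,endpoint=False);ax=np.array([np.cos(p[3]),np.sin(p[3]),0]);l=np.array([-ax[1],ax[0],0])
    return np.array(p[:3])+ax*x+r*(np.cos(a)[:,None]*l+np.sin(a)[:,None]*np.array([0,0,1]))
def hullmask(c,P,roi):
    m=np.zeros(((roi[3]-roi[1])*S,(roi[2]-roi[0])*S),np.uint8)
    q=(proj(c,P)-roi[:2]+.5)*S
    cv2.fillConvexPoly(m,cv2.convexHull(np.round(q).astype(np.int32)),1);return m
rois={"s":(160,175,225,240),"t":(330,195,385,245)}
def model(p,c,k):
    P=np.vstack([ring(p,-39.5e-3,.014),ring(p,-.0305,.020),ring(p,-.0305,.0215),ring(p,-.0085,.0215),ring(p,.0085,.020)])
    m=hullmask(c,P,rois[k])
    if k=="s": m[hullmask(c,np.vstack([ring(p,.0085,.028),ring(p,.0145,.028)]),rois[k])>0]=0
    return m
obs={}
for k,c in(("s",s),("t",t)):
    r=rois[k];g=c["image"].max(2)[r[1]:r[3],r[0]:r[2]]
    g=cv2.resize(g,None,fx=S,fy=S,interpolation=cv2.INTER_CUBIC)
    m=(g<(50 if k=="s" else 45)).astype(np.uint8)
    n,l,st,ce=cv2.connectedComponentsWithStats(m);d=(rois[k],)
    # component containing the cap
    uv=(190,203) if k=="s" else (355,222)
    i=l[(uv[1]-r[1])*S,(uv[0]-r[0])*S];obs[k]=(l==i).astype(np.uint8);print(k,i,st[i])
def cost(p):
    return sum((model(p,c,k)!=obs[k]).sum()/obs[k].sum() for k,c in(("s",s),("t",t)))
c0=plane(t,(362,220.5),.105);best=None
for yaw in(-1.75,-1.55,-1.35):
    r=minimize(cost,[*c0,yaw],method="Nelder-Mead",options=dict(initial_simplex=np.array([[*c0,yaw]]+[[*(c0+d),yaw+e] for d,e in(((.01,0,0),.0),((0,.01,0),0),((0,0,.006),0),((0,0,0),.15))]),maxiter=400))
    if best is None or r.fun<best.fun: best=r
print("seat",best.x.round(4),best.fun)
# --- rack corners (order -x..: image left = world +y)
px=lambda u,v:np.array([190+(u-400+.5)/4-.5,190+(v+.5)/4-.5])
C=[plane(t,px(*q),.023) for q in((445,66),(718,66),(718,230),(443,232))]
print("rack corners",np.array(C).round(4)[:,:2].tolist())
# --- key blobs
def tri(uvs):
    A=[];b=[]
    for c,uv in zip((s,t),uvs):
        P=c["K"]@c["view"][:3];
        for i in(0,1): r=uv[i]*P[2]-P[i];A.append(r[:3]);b.append(-r[3])
    return np.linalg.lstsq(np.array(A),np.array(b),rcond=None)[0]
uv=[]
for c,r in((s,(295,150,320,180)),(t,(205,225,230,250))):
    im=c["image"].astype(int)[r[1]:r[3],r[0]:r[2]];m=(im[...,2]>im[...,0]*1.6)&(im[...,2]>40)
    v,u=np.nonzero(m);uv.append((u.mean()+r[0],v.mean()+r[1]));print("blue",m.sum(),uv[-1])
    w,V=np.linalg.eigh(np.cov(u,v));print("axis",V[:,1],w)
print("key",tri(uv).round(4))
E
python3 fit.py
```

```text
s 1 [  72   70  102   98 6223]
t 11 [  46   54  117  104 8087]
seat [ 0.5147 -0.05    0.103  -1.2575] 0.29738455536598707
rack corners [[0.5555, 0.2883], [0.5572, 0.1389], [0.467, 0.1379], [0.4646, 0.2862]]
blue 82 (np.float64(306.1219512195122), np.float64(160.73170731707316))
axis [-0.86137586  0.50796814] [6.72761481 7.35729937]
blue 46 (np.float64(217.76086956521738), np.float64(236.1086956521739))
axis [-0.87162821 -0.49016758] [1.56930136 9.69350057]
key [0.4835 0.2429 0.0807]
```

```bash
cat >> fit.py <<'E'
p=best.x
def man(p): # top corners of manifold from seat pose
    ax=np.array([np.cos(p[3]),np.sin(p[3]),0]);l=np.array([-ax[1],ax[0],0])
    return np.array([[*(np.array(p[:3])+ax*(.1425+a)+l*b)[:2],.142] for a,b in((-.08,-.12),(-.08,.12),(.08,.12),(.08,-.12))])
def draw(c,k,p,f):
    im=cv2.resize(c["image"][...,::-1],None,fx=f,fy=f,interpolation=cv2.INTER_CUBIC);im=np.clip(im*1.6,0,255).astype(np.uint8)
    L=lambda P,col:cv2.polylines(im,[np.round((proj(c,P)+.5)*f).astype(np.int32)],True,col,1)
    for x,r in((-.0395,.014),(-.0305,.0215),(.0085,.02)):L(ring(p,x,r),(0,0,255))
    for x in(.0085,.0145):L(ring(p,x,.028),(0,255,0))
    L(man(p),(255,0,0));return im
if __name__=="__main__":
    a=draw(s,"s",p,4)[680:980,560:960];b=draw(t,"t",p,4)[760:1060,1300:1700]
    a2=draw(s,"s",p,2)[340:640,60:460];b2=draw(t,"t",p,2)[260:560,700:1100]
    cv2.imwrite("pics/ov.png",np.vstack([np.hstack([a,b]),np.hstack([a2,b2])]))
E
python3 fit.py | grep seat
```

```text
seat [ 0.5144 -0.0501  0.1039 -1.2777] 0.2963491376663533
```

View pics/ov.png

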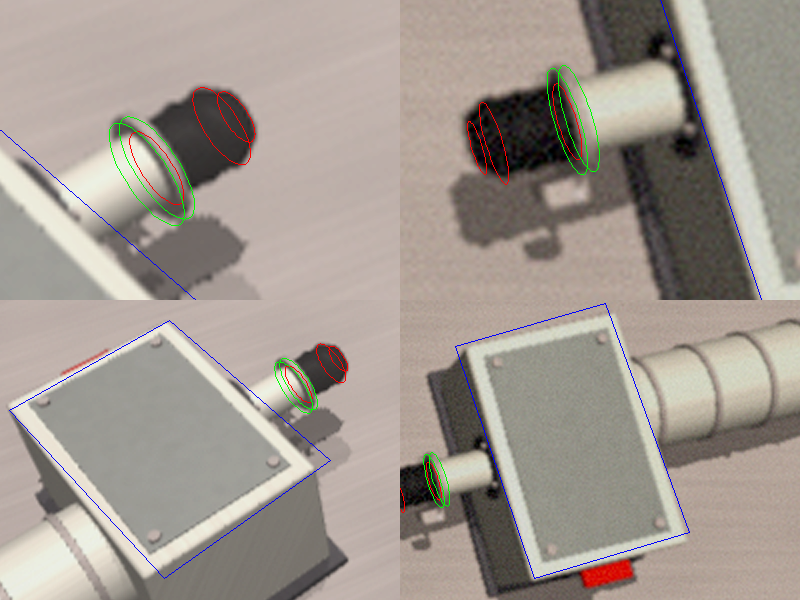

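The overlay shows the cap model turned about 2° too far, and the manifold outline is off. The real top-face corners in the scene panel are near (169,322), (12,410), (152,577) and (312,468). In the top panel they are near (467,348), (612,310), (688,533) and (535,577). I'll refit using these corners.

```bash
cat > fit2.py <<'E'
from fit import *
sc=np.array([[(u+60)/2,(v+40)/2] for u,v in((169,322),(12,410),(152,577),(312,468))])
tc=np.array([[(u+300)/2,(v-40)/2] for u,v in((467,348),(612,310),(688,533),(535,577))])
# man order: (-,-),(-,+),(+,+),(+,-) ; -x face near port; seat +y = world +x
# scene: top=(-,-)  left=(+,-) bottom=(+,+) right=(-,+); top view: TL=(-,+) TR=(+,+) BR=(+,-) BL=(-,-)
si=[0,3,2,1];ti=[1,2,3,0]
def edge_res(p):
    M=man(p);r=[]
    return np.r_[(proj(s,M[si])-sc).ravel(),(proj(t,M[ti])-tc).ravel()]
col=[(s,np.array([140+150/4,175+143/4])),(t,np.array([330+148/4,190+117/4]))]
def res(p):
    q=[p[0],p[1],.105,p[2]];ax=np.array([np.cos(p[2]),np.sin(p[2]),0])
    return np.r_[edge_res(q)*.7,*[2*(proj(c,np.array(q[:3])+ax*.0115)[0]-uv) for c,uv in col]]
r=least_squares(res,[p[0],p[1],p[3]],loss="soft_l1")
p2=[r.x[0],r.x[1],.105,r.x[2]];print("seat2",np.round(p2,4));print(res(r.x).round(1))
a=draw(s,"s",p2,4)[680:980,560:960];b=draw(t,"t",p2,4)[760:1060,1300:1700]
a2=draw(s,"s",p2,2)[340:640,60:460];b2=draw(t,"t",p2,2)[260:560,700:1100]
cv2.imwrite("pics/ov2.png",np.vstack([np.hstack([a,b]),np.hstack([a2,b2])]))
E
python3 fit2.py | tail -5
```

```text
axis [-0.86787906 -0.49677554] [1.36258177 9.702756  ]
key [0.4833 0.243  0.0807]
seat2 [ 0.5153 -0.0503  0.105  -1.3084]
[ 0.3 -1.8 -1.3 -2.5  0.4 -0.5  4.3 -2.3 -3.  -1.2 -0.8 -1.1 -0.5  1.6
 -1.8  0.9 -0.8  2.7  1.7 -0.3]
```

View pics/ov2.png

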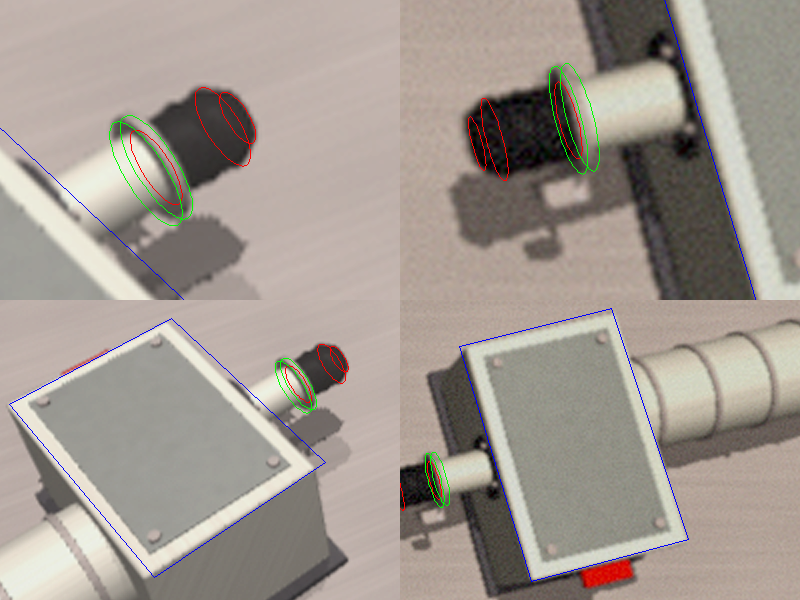

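The refit overlay now matches to within about 2 mm: seat at about (0.515, -0.049, 0.105) with its axis at -75°. The clamp's key is near (0.483, 0.243), and the clamp's yaw is about 91°. I'll tilt the hand and bring it in front of the rack.

Call:
drive_tool(
  increments=[
    [[16,-15,-4],[0,-4,1],0.45],
    [[16,-15,-4],[0,-4,1],0.45],
    [[16,-15,-4],[0,-4,1],0.45],
    [[16,-15,-4],[0,-4,1],0.45],
    [[16,-15,-4],[0,-4,1],0.45],
    [[16,-15,-4],[0,-4,1],0.45],
    [[16,-15,-4],[0,-4,1],0.45],
    [[16,-15,-4],[0,-4,1],0.45],
  ],
)

```text
clock: 2.17
eef_pos: [0.2653, 0.3605, 0.1997]
tool_rot: [0.064, 0.959, 0.039, 0.274]
ft_force: [-0.1, 0.1, -0.9]
grip_width: 0.0382
grasp_force: 0.0
```

Call:
drive_tool(
  increments=[
    [[16,-15,-4],[0,-4,1],0.45],
    [[16,-15,-4],[0,-4,1],0.45],
    [[16,-15,-4],[0,-4,1],0.45],
    [[16,-15,-4],[0,-4,1],0.45],
    [[16,-15,-4],[0,-4,1],0.45],
    [[16,-15,-4],[0,-4,1],0.45],
    [[16,-15,-4],[0,-4,1],0.45],
    [[16,-15,-4],[0,-4,1],0.45],
  ],
)

```text
clock: 2.83
eef_pos: [0.39, 0.2633, 0.1811]
tool_rot: [-0.007, 0.86, 0.064, 0.506]
ft_force: [0.4, 2.1, -1.4]
grip_width: 0.0382
grasp_force: 0.0
```

```bash
cat > go.py <<'E'
# increments needed: python3 go.py yaw(deg, of tool y) tilt(below horizontal) x y z(mm TCP)
import sys
from h import *
from scipy.spatial.transform import Rotation as R
def need(yaw,tilt,x,y,z):
    o=get_obs();a=np.radians(yaw);ty=np.array([np.cos(a),np.sin(a),0]);h=np.array([np.sin(a),-np.cos(a),0])
    t=np.radians(tilt);tz=h*np.cos(t)-np.array([0,0,np.sin(t)]);tx=np.cross(ty,tz)
    G=R.from_matrix(np.c_[tx,ty,tz]);C=R.from_quat(o["tool_rot"])
    m=C.as_matrix();print("clock",round(o["clock"],2),"now",(o["eef_pos"]*1e3).round(1),"ty",m[:,1].round(3),"tz",m[:,2].round(3),"F",o["ft_force"].round(1),"T",o["ft_torque"].round(3),"w",round(o["grip_width"]*1e3,1),"gf",o["grasp_force"],"q",o["joint_pos"].round(2))
    print("shift",(np.array([x,y,z])-o["eef_pos"]*1e3).round(1),"turn",np.degrees((G*C.inv()).as_rotvec()).round(2))
if __name__=="__main__": need(*map(float,sys.argv[1:]))
E
python3 go.py 90.8 25 400 243 140
python3 - <<'E'
from h import *
c=camera("top")
for n,uv,z in(("band",(219.6,215),.059),("tub",(127,265),.085),("jug",(239,131),.13)): print(n,plane(c,uv,z).round(3))
E
```

```text
clock 2.83 now [390.  263.3 181.1] ty [-0.078  0.992  0.103] tz [ 0.869  0.118 -0.481] F [ 0.4  2.1 -1.4] T [-0.093  0.926  0.056] w 38.2 gf 0.0 q [ 1.06 -0.02 -1.09 -0.32 -0.78  0.69]
shift [ 10.  -20.3 -41.1] turn [-5.75 -4.16 -3.88]
band [0.531 0.243 0.059]
tub [0.423 0.422 0.085]
jug [0.692 0.201 0.13 ]
```

Call:
drive_tool(
  increments=[
    [[20,-4,0],[-2,-1,-1],0.45],
    [[20,-4,-10],[-2,-1,-1],0.45],
    [[6,-6,-24],[-1.5,-1,-1],0.45],
    [[2,-6,-24],[0,-1,-1],0.45],
    [[2,0,-24],[0,0,0],0.45],
    [[0,0,0],[0,0,0],0.45],
  ],
)

```text
clock: 3.38
eef_pos: [0.4433, 0.2563, 0.0963]
tool_rot: [-0.002, 0.85, -0.005, 0.527]
ft_force: [-1.2, 0.2, -0.7]
grip_width: 0.0385
grasp_force: 0.0
```

```bash
python3 go.py 90.8 25 440 243 40
```

```text
clock 3.38 now [443.3 256.3  96.3] ty [ 0.002  1.    -0.011] tz [ 0.895 -0.006 -0.445] F [-1.2  0.2 -0.7] T [-0.004  0.888 -0.043] w 38.5 gf 0.0 q [ 0.98  0.43 -1.09 -0.77 -0.85  0.59]
shift [ -3.3 -13.3 -56.3] turn [ 0.65 -1.44  0.9 ]
```

Call:
drive_tool(
  increments=[
    [[2,-5,-10],[0,-1,0.5],0.45],
    [[2,-4,-15],[0.5,-0.5,0.5],0.45],
    [[0,-4,-15],[0,0,0],0.45],
    [[0,0,-15],[0,0,0],0.45],
    [[0,0,0],[0,0,0],0.45],
  ],
)

```text
clock: 3.8
eef_pos: [0.4565, 0.2627, 0.0495]
tool_rot: [-0.0, 0.844, -0.002, 0.536]
ft_force: [0.1, -0.7, -0.3]
grip_width: 0.0384
grasp_force: 0.0
```

```bash
python3 go.py 90.8 25 486 243 40; python3 - <<'E'
from h import *
s=camera("scene");t=camera("top")
def up(im,c,f): return np.clip(cv2.resize(im[c[1]:c[3],c[0]:c[2]][...,::-1],None,fx=f,fy=f,interpolation=cv2.INTER_CUBIC)*1.6,0,255).astype(np.uint8)
cv2.imwrite("pics/app.png",np.hstack([up(s["image"],(255,130,355,230),4),up(t["image"],(180,190,280,290),4)]))
E
```

```text
clock 3.8 now [456.5 262.7  49.5] ty [ 0.001  1.    -0.003] tz [ 0.905 -0.002 -0.426] F [ 0.1 -0.7 -0.3] T [0.033 0.926 0.055] w 38.4 gf 0.0 q [ 0.97  0.66 -1.09 -1.05 -0.84  0.55]
shift [ 29.5 -19.7  -9.5] turn [ 0.16 -0.2   0.88]
```

View pics/app.png

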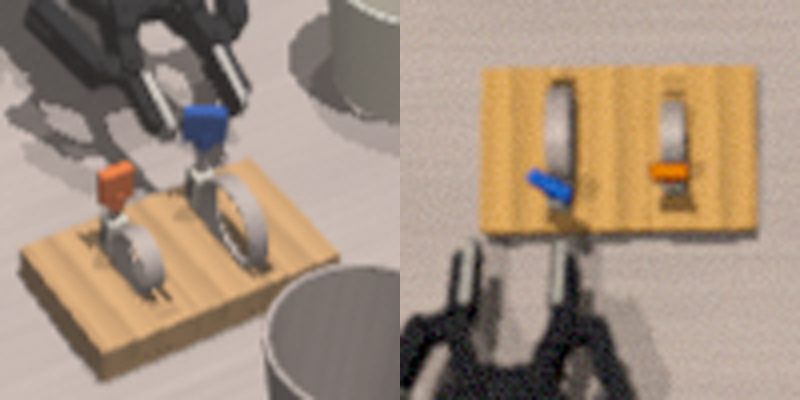

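The fingers straddle too far towards +y: in the top crop the tips are at (470,240) and (566,240), and the housing is at (560,205). Joint 3 is at its limit here, so I'll come in diagonally with a wider opening. First I'll check the camera against the known TCP.

```bash
python3 - <<'E'
from h import *
c=camera("top");T=get_obs()["eef_pos"];print(proj(c,T),T)
d=np.array([209.4,249.9])-proj(c,T)[0]
for n,uv,z in(("key",(217.76,236.1),.080),("housing outer top edge",(180+160/4,190+207/4),.047)):
    print(n,plane(c,uv,z).round(4),plane(c,np.array(uv)-d,z).round(4))
E
```

```text
[[209.28123967 250.21555663]] [0.45685687 0.26300009 0.0522119 ]
key [0.4836 0.243  0.08  ] [0.483  0.2432 0.08  ]
housing outer top edge [0.4753 0.2417 0.047 ] [0.4747 0.2419 0.047 ]
```

Call:
drive_tool(
  increments=[
    [[0,0,0],[0,0,0],0.6],
    [[8,-4,-3],[0,0,0.4],0.6],
    [[8,-4,-3],[0,0,0.4],0.6],
    [[7,-5,-3],[0,0,0],0.6],
    [[6,-5,-3],[0,0,0],0.6],
    [[0,0,0],[0,0,0],0.6],
  ],
)

```text
clock: 4.45
eef_pos: [0.4881, 0.2465, 0.04]
tool_rot: [-0.003, 0.844, 0.002, 0.537]
ft_force: [-0.1, -0.5, -0.1]
grip_width: 0.0513
grasp_force: 0.0
```

```bash
python3 go.py 90.8 25 485 243 40
```

```text
clock 4.45 now [488.1 246.5  40. ] ty [-0.008  1.    -0.   ] tz [ 0.906  0.007 -0.423] F [-0.1 -0.5 -0.1] T [ 0.043  0.925 -0.002] w 51.3 gf 0.0 q [ 0.85  0.73 -1.09 -1.2  -0.74  0.45]
shift [-3.1 -3.5  0. ] turn [ 0.   -0.04  0.33]
```

```bash
cat > kin.py <<'E'
import numpy as np
from scipy.optimize import least_squares
from scipy.spatial.transform import Rotation as R
# TCP mm, quat (tool drive), joints
D=[([136.5,480.4,230.4],[.13799,.99043,-.001,-.0001],[1.294,.2414,.0037,1.3351,0,1.571]),
([390,263.3,181.1],[-.007,.86,.064,.506],[1.06,-.02,-1.09,-.32,-.78,.69]),
([443.3,256.3,96.3],[-.002,.85,-.005,.527],[.98,.43,-1.09,-.77,-.85,.59]),
([456.5,262.7,49.5],[0,.844,-.002,.536],[.97,.66,-1.09,-1.05,-.84,.55]),
([488.1,246.5,40],[-.003,.844,.002,.537],[.85,.73,-1.09,-1.2,-.74,.45])]
def fk(k,q):
    r0,zs,a,b,c,L=k; p=q[1]-q[2]
    r=r0+a*np.sin(q[1])+b*np.cos(p)+c*np.cos(p+q[3]); z=zs+a*np.cos(q[1])-b*np.sin(p)-c*np.sin(p+q[3])
    A=R.from_euler("zyz",[q[0],p+q[3],q[4]]) # x axis = tool dir
    d=A.apply([1,0,0]); return np.array([r*np.cos(q[0]),r*np.sin(q[0]),z])+L*d,d
def dq(Q): return R.from_quat(Q).as_matrix()[:,2]
def res(k): return np.concatenate([(fk(k,q)[0]-t) for t,Q,q in D])
F=least_squares(res,[130,220,400,300,60,240])
K=F.x
def ik(T,az,tilt):
    d=np.array([np.cos(az)*np.cos(tilt),np.sin(az)*np.cos(tilt),-np.sin(tilt)])
    lo=[-2.72,-1.05,-1.09,-1.99,-1.42];hi=[2.72,1.87,1.28,2.15,1.44]
    f=lambda q:np.r_[fk(K,q)[0]-T,200*(fk(K,q)[1]-d)]
    best=min((least_squares(f,g,bounds=(lo,hi)) for g in([.3,.5,-.9,-.8,-.5],[-.4,.3,-.8,0,.5],[-.4,0,-.8,0.5,.5])),key=lambda r:r.cost)
    return np.abs(best.fun).max(),best.x
if __name__=="__main__":
    print(K.round(1),res(K).round(1))
    for t in(25,35,40,45,50,55):
        e=[]
        for s in(0,30,60,90): # seat pull-out distances along -seat x
            ax=np.array([np.cos(-1.309),np.sin(-1.309),0]);yc=np.array([-np.cos(.262),-np.sin(.262),0])
            T=np.array([515,-49,105])+ax*(2.5-s)+yc*34+[0,0,8];r=ik(T,.262,np.radians(t));e.append((round(r[0],1),r[1].round(2).tolist()) if s in(0,) else round(r[0],1))
        g=ik(np.array([482,243,43]),0.0,np.radians(t));print(t,e,"rack",round(g[0],1))
E
python3 kin.py
```

```text
[-144.1  300.8  362.6  237.1  260.1  352.1] [-89.6  24.2  10.3  -9.7  -0.2 -20.4 -12.3   2.8 -13.7  -5.8  11.5   8.7
  -4.5   9.8  15.1]
25 [(np.float64(0.9), [-0.69, 0.34, -1.09, -0.85, 1.04]), np.float64(7.2), np.float64(13.4), np.float64(19.2)] rack 0.0
35 [(np.float64(0.0), [-0.58, 0.09, -0.7, -0.03, 1.0]), np.float64(0.0), np.float64(0.0), np.float64(0.0)] rack 0.0
40 [(np.float64(0.0), [-0.53, 0.08, -0.5, 0.26, 0.98]), np.float64(0.0), np.float64(0.0), np.float64(0.0)] rack 0.0
45 [(np.float64(0.0), [-0.48, 0.11, -0.29, 0.52, 0.97]), np.float64(0.0), np.float64(0.0), np.float64(0.0)] rack 4.2
50 [(np.float64(0.0), [-0.42, 0.17, -0.07, 0.76, 0.95]), np.float64(0.0), np.float64(0.0), np.float64(0.0)] rack 9.4
55 [(np.float64(0.0), [-0.37, 0.26, 0.17, 0.99, 0.95]), np.float64(0.0), np.float64(0.0), np.float64(0.0)] rack 14.7
```

```bash
python3 - <<'E'
s=open('kin.py').read()
s=s.replace("r0,zs,a,b,c,L=k; p=q[1]-q[2]","r0,zs,a,b,c,L,al,be=k; p=q[1]-q[2]")
s=s.replace("a*np.sin(q[1])+b*np.cos(p)+","a*np.sin(q[1]+al)+b*np.cos(p+be)+").replace("a*np.cos(q[1])-b*np.sin(p)-","a*np.cos(q[1]+al)-b*np.sin(p+be)-")
s=s.replace("return np.concatenate([(fk(k,q)[0]-t) for t,Q,q in D])","return np.concatenate([(fk(k,q)[0]-t) for t,Q,q in D]+[np.r_[.05*k[0],.01*(k[4]-80),3*k[6],3*k[7]]])")
s=s.replace("[130,220,400,300,60,240]","[0,180,400,350,80,240,0,0]")
s=s.replace('print(K.round(1)','print([(fk(K,q)[1]-dq(Q)).round(2).tolist() for t,Q,q in D]);print(K.round(2)')
open('kin.py','w').write(s)
E
python3 kin.py
```

```text
[[-0.0, 0.96, 0.73], [-0.0, 0.25, 0.15], [-0.0, 0.25, 0.06], [-0.0, 0.23, 0.06], [-0.0, 0.19, 0.04]]
[-5.8920e+01  2.1008e+02  2.5401e+02  1.1406e+02  1.1006e+02  3.5207e+02
  2.5000e-01 -2.6000e-01] [-89.2  25.4  -0.   -7.9   3.1   1.3  -9.3   7.3  -5.4  -6.5  10.7   4.6
 -10.6   2.9  -0.5  -2.9   0.3   0.7  -0.8]
25 [(np.float64(0.0), [-0.69, 0.33, -1.01, -0.76, 1.04]), np.float64(3.9), np.float64(10.1), np.float64(16.1)] rack 0.0
35 [(np.float64(0.0), [-0.58, 0.24, -0.41, 0.1, 1.0]), np.float64(0.0), np.float64(0.0), np.float64(0.0)] rack 0.0
40 [(np.float64(0.0), [-0.53, 0.29, -0.03, 0.52, 0.98]), np.float64(0.0), np.float64(0.0), np.float64(0.0)] rack 4.6
45 [(np.float64(0.0), [-0.48, 0.43, 0.54, 1.03, 0.97]), np.float64(0.0), np.float64(0.0), np.float64(0.0)] rack 11.8
50 [(np.float64(6.5), [-0.42, 0.58, 1.07, 1.44, 0.88]), np.float64(1.6), np.float64(0.0), np.float64(0.0)] rack 18.8
55 [(np.float64(16.8), [-0.37, 0.56, 1.07, 1.46, 0.77]), np.float64(12.3), np.float64(8.3), np.float64(5.1)] rack 25.5
```

```bash
sed -i 's/"zyz"/"ZYZ"/' kin.py; python3 kin.py
```

```text
[[-0.0, 0.0, -0.0], [-0.0, -0.01, -0.0], [-0.0, -0.01, -0.01], [-0.0, 0.0, -0.0], [-0.0, -0.0, -0.01]]
[ 1.1170e+01  2.3672e+02  4.7978e+02  3.7874e+02  9.0850e+01  3.0240e+02
  1.0000e-02 -3.0000e-02] [-0.   0.  -0.   1.3 -0.   0.3  0.4 -2.6 -0.5 -1.7  2.7  0.8 -0.   0.1
 -0.6  0.6  0.1  0.  -0.1]
25 [(np.float64(16.9), [-0.59, 0.26, -1.09, -0.57, 0.8]), np.float64(20.9), np.float64(27.9), np.float64(35.4)] rack 2.4
35 [(np.float64(3.7), [-0.48, 0.14, -1.09, -0.44, 0.59]), np.float64(8.9), np.float64(14.0), np.float64(18.7)] rack 0.0
40 [(np.float64(0.0), [-0.43, 0.09, -1.06, -0.31, 0.51]), np.float64(1.4), np.float64(5.7), np.float64(9.5)] rack 0.0
45 [(np.float64(0.0), [-0.4, 0.05, -0.98, -0.12, 0.45]), np.float64(0.0), np.float64(0.0), np.float64(0.4)] rack 0.0
50 [(np.float64(0.0), [-0.36, 0.03, -0.9, 0.04, 0.38]), np.float64(0.0), np.float64(0.0), np.float64(0.0)] rack 0.0
55 [(np.float64(0.0), [-0.32, 0.03, -0.82, 0.19, 0.32]), np.float64(0.0), np.float64(0.0), np.float64(0.0)] rack 0.0
```

Call:
drive_tool(
  increments=[
    [[-1,0,1],[0,6,0.3],0.6],
    [[-2,-2,1],[0,6,0],0.6],
    [[-2,-2,0.5],[0,5,0],0.6],
    [[0,0,0],[0,0,0],0.6],
    [[0,0,0],[0,0,0],0.6],
  ],
)

```text
clock: 4.87
eef_pos: [0.4873, 0.2471, 0.0424]
tool_rot: [-0.006, 0.893, 0.006, 0.451]
ft_force: [0.3, -0.3, 0.6]
grip_width: 0.051
grasp_force: 0.0
```

```bash
python3 go.py 90.8 42 483 242.5 42.5; python3 - <<'E'
from h import *
s=camera("scene");t=camera("top")
def up(im,c,f): return np.clip(cv2.resize(im[c[1]:c[3],c[0]:c[2]][...,::-1],None,fx=f,fy=f,interpolation=cv2.INTER_CUBIC)*1.6,0,255).astype(np.uint8)
cv2.imwrite("pics/app2.png",np.hstack([up(s["image"],(265,130,345,230),5)[:,:400],up(t["image"],(180,190,260,290),5)]))
E
```

```text
clock 4.87 now [487.3 247.1  42.4] ty [-0.015  1.     0.005] tz [ 0.805  0.015 -0.594] F [ 0.3 -0.3  0.6] T [ 0.028  0.862 -0.011] w 51.0 gf 0.0 q [ 0.78  0.46 -0.99 -0.66 -0.59  0.52]
shift [-4.3 -4.6  0.1] turn [-0.37  5.57 -0.07]
```

View pics/app2.png

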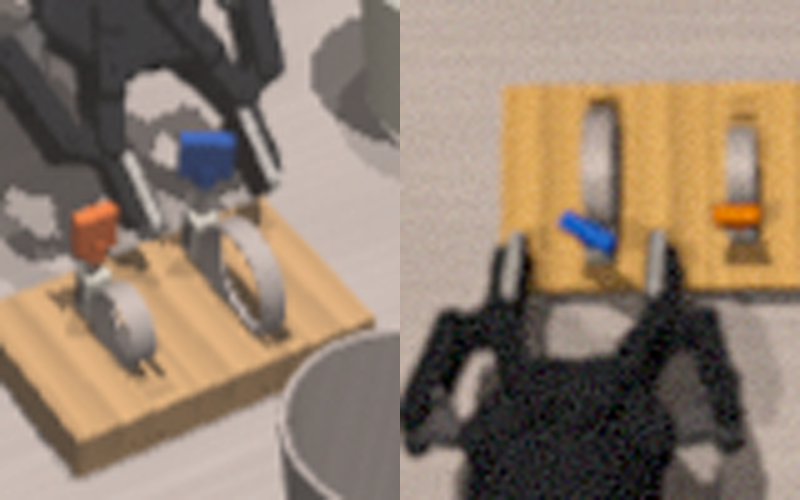

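The fingers straddle the housing. In the top crop their midpoint is at u=585 and the housing is at u=600, so I need about 5 mm more towards -y, a slight pull back and 5.5° more tilt. Then I close.

Call:
drive_tool(
  increments=[
    [[-3,-3,0],[-0.4,5.5,0],0.6],
    [[-1.5,-2,0],[0,0,0],0.6],
    [[0,0,0],[0,0,0],0.4],
    [[0,0,0],[0,0,0],0.25],
  ],
)

```text
clock: 5.3
eef_pos: [0.4823, 0.242, 0.0384]
tool_rot: [-0.008, 0.91, 0.002, 0.414]
ft_force: [0.9, 0.6, 0.0]
grip_width: 0.0283
grasp_force: 0.0
```

Call:
drive_tool(
  increments=[
    [[0,0,0],[0,0,0],0.12],
    [[0,0,0],[0,0,0],0],
    [[0,0,0],[0,0,0],0],
    [[0,0,0],[0,0,0],0],
    [[0,0,0],[0,0,0],0],
  ],
)

```text
clock: 5.72
eef_pos: [0.482, 0.2418, 0.0379]
tool_rot: [-0.009, 0.911, 0.001, 0.412]
ft_force: [-1.7, 0.0, 0.3]
grip_width: 0.0106
grasp_force: 58.5
```

```bash
python3 go.py 90.8 42 483 242.5 42.5
```

```text
clock 5.72 now [482.  241.8  37.9] ty [-0.017  1.    -0.005] tz [ 0.751  0.009 -0.66 ] F [-1.7  0.   0.3] T [0.001 0.791 0.036] w 10.6 gf 58.54384358972311 q [ 0.75  0.4  -0.95 -0.48 -0.53  0.54]
shift [1.  0.7 4.6] turn [ 0.29  0.71 -0.18]
```

Call:
drive_tool(
  increments=[
    [[0,0,5],[0,0,0],0],
    [[0,0,8],[0,0,0],0],
    [[0,0,12],[0,0,0],0],
    [[0,0,15],[0,0,0],0],
    [[0,0,15],[0,0,0],0],
    [[0,0,15],[0,0,0],0],
    [[0,0,0],[0,0,0],0],
  ],
)

```text
clock: 6.3
eef_pos: [0.4836, 0.2427, 0.1117]
tool_rot: [-0.008, 0.91, 0.003, 0.415]
ft_force: [-1.0, 0.7, -0.8]
grip_width: 0.0104
grasp_force: 58.6
```

```bash
python3 go.py 105 45 483 100 160; python3 - <<'E'
from h import *
s=camera("scene");t=camera("top")
def up(im,c,f): return np.clip(cv2.resize(im[c[1]:c[3],c[0]:c[2]][...,::-1],None,fx=f,fy=f,interpolation=cv2.INTER_CUBIC)*1.6,0,255).astype(np.uint8)
cv2.imwrite("pics/lift.png",np.hstack([up(s["image"],(265,110,345,210),5)[:,:400],up(t["image"],(180,190,260,290),5)]))
E
```

```text
clock 6.3 now [483.6 242.7 111.7] ty [-0.016  1.    -0.001] tz [ 0.754  0.011 -0.656] F [-1.   0.7 -0.8] T [0.016 0.897 0.035] w 10.4 gf 58.60460670199245 q [ 0.75  0.18 -0.89 -0.2  -0.53  0.54]
shift [  -0.6 -142.7   48.3] turn [-0.48  3.96 14.06]
```

View pics/lift.png

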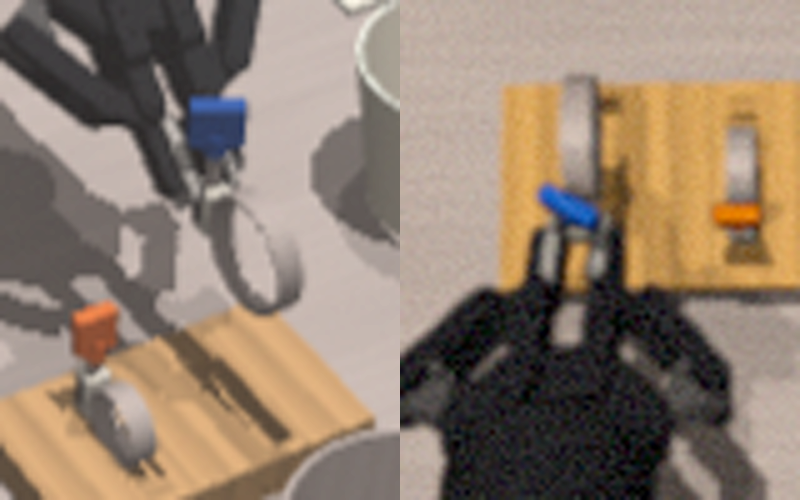

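The clamp is held upright and clear of the rack. In the crops its key is at (217,125) in the scene panel and (570,205) in the top panel, with the band straight ahead of the fingers. Next I'll measure the clamp in the hand and carry it to the front of the cap.

```bash
cat > key.py <<'E'
from h import *
def key():
    cs=[camera("scene"),camera("top")];T=get_obs()["eef_pos"];A=[];b=[];out=[]
    for c in cs:
        im=c["image"].astype(int);m=((im[...,2]>im[...,0]*1.6)&(im[...,2]>40)).astype(np.uint8)
        n,l,st,ce=cv2.connectedComponentsWithStats(m)
        pr=proj(c,T+[0,0,.04])[0];i=min((i for i in range(1,n) if st[i,4]>15),key=lambda i:np.linalg.norm(ce[i]-pr))
        v,u=np.nonzero(l==i);w,V=np.linalg.eigh(np.cov(u,v));out.append((ce[i].round(1).tolist(),int(st[i,4]),V[:,1].round(2).tolist()))
        P=c["K"]@c["view"][:3]
        for k in(0,1): r=ce[i][k]*P[2]-P[k];A.append(r[:3]);b.append(-r[3])
    K=np.linalg.lstsq(np.array(A),np.array(b),rcond=None)[0];return K,T,out
if __name__=="__main__":
    K,T,o=key();print("key",(K*1e3).round(1),"tcp",(T*1e3).round(1),"rel",((K-T)*1e3).round(1),o)
E
python3 key.py
```

```text
key [483.6 241.1 151.2] tcp [481.6 241.1 107.2] rel [ 2. -0. 44.] [([307.0, 135.1], 113, [-0.88, -0.47]), ([214.4, 231.8], 57, [-0.85, -0.52])]
```

Call:
drive_tool(
  increments=[
    [[0,-6,20],[0,0,1],0],
    [[0,-14,15],[0,0.5,2],0],
    [[0,-22,10],[0,0.5,2],0],
    [[-2,-30,0],[0,0.5,2],0],
    [[-2,-30,0],[0,0.5,2],0],
    [[-4,-30,0],[0,0.5,2],0],
    [[-4,-30,0],[0,0.5,2],0],
    [[-4,-30,0],[0,0.5,1],0],
  ],
)

```text
clock: 7.17
eef_pos: [0.4644, 0.0484, 0.1517]
tool_rot: [-0.12, 0.916, 0.052, 0.38]
ft_force: [0.9, -1.6, -1.3]
grip_width: 0.0104
grasp_force: 58.9
```

```bash
python3 go.py 105 45 464 10 113;python3 key.py
```

```text
clock 7.17 now [464.4  48.4 151.7] ty [-0.259  0.966  0.005] tz [ 0.684  0.187 -0.705] F [ 0.9 -1.6 -1.3] T [-0.261  0.874 -0.043] w 10.4 gf 58.871795972809196 q [-0.03 -0.16 -1.01 -0.04  0.21 -0.21]
shift [ -0.4 -38.4 -38.7] turn [-0.3   0.06 -0.03]
key [470.8  44.7 196.9] tcp [465.6  42.7 151.7] rel [ 5.3  2.  45.1] [([216.5, 142.8], 125, [-0.99, 0.15]), ([321.8, 237.6], 74, [-0.96, -0.29])]
```

Call:
drive_tool(
  increments=[
    [[0,-8,-10],[0,0,0],0],
    [[-1,-8,-12],[0,0,0],0],
    [[-1,-8,-12],[0,0,0],0],
    [[0,-8,-9],[0,0,0],0],
    [[0,0,0],[0,0,0],0],
    [[0,0,0],[0,0,0],0],
  ],
)

```text
clock: 7.77
eef_pos: [0.4631, 0.0181, 0.1084]
tool_rot: [-0.119, 0.916, 0.053, 0.379]
ft_force: [0.3, 0.0, -1.5]
grip_width: 0.0101
grasp_force: 59.0
```

```bash
python3 go.py 105 45 463.4 10 108.5;python3 key.py; cat > ov.py <<'E'
# overlay clamp model (from TCP, roll rho) and cap in both views
import sys
from h import *
from scipy.spatial.transform import Rotation as R
def mk(name,seat=(.515,-.049,.105,-1.309),rel=(35.,1.2),rho=3.7,Rb=.0235):
    cs=[camera("scene"),camera("top")];o=get_obs();T=o["eef_pos"];M=R.from_quat(o["tool_rot"]).as_matrix()
    xc=M[:,1];f=M[:,2];th=np.radians(45-rho) # clamp y = rotate -f by tilt in plane
    n=np.cross(xc,f);n=n*np.sign(n[2]);n/=np.linalg.norm(n) # perpendicular to tool, upwards
    yc=-f*np.cos(th)-n*np.sin(th);zc=-f*np.sin(th)+n*np.cos(th)
    if zc[2]<0: yc,zc=-yc,-zc
    C=T-(rel[0]*yc+rel[1]*zc)*1e-3
    print("C",(C*1e3).round(1),"yc",yc.round(3),"zc",zc.round(3))
    a=np.linspace(0,2*np.pi,60);rg=lambda c,x,y,z,d,r:c+x*d+r*(np.cos(a)[:,None]*y+np.sin(a)[:,None]*z)
    ax=np.array([np.cos(seat[3]),np.sin(seat[3]),0]);l=np.array([-ax[1],ax[0],0]);Z=np.array([0,0,1.]);S=np.array(seat[:3])
    out=[]
    for c in cs:
        F=6;pc=proj(c,(C+S)/2)[0].round().astype(int);x0,y0=pc-[33,45]
        im=cv2.resize(c["image"][y0:y0+90,x0:x0+66][...,::-1],None,fx=F,fy=F,interpolation=cv2.INTER_CUBIC);im=np.clip(im*1.7,0,255).astype(np.uint8)
        L=lambda P,col:cv2.polylines(im,[np.round((proj(c,P)-[x0,y0]+.5)*F).astype(np.int32)],False,col,1)
        for d in(-.006,.006): L(rg(C,xc,yc,zc,d,Rb),(0,255,255))
        L(np.array([C+yc*.0337+zc*.034,C+yc*.0337+zc*.056]),(0,255,0))
        for d,r in((-.0395,.014),(-.0305,.0215),(-.0085,.0215),(.0085,.028)): L(rg(S,ax,l,Z,d,r),(0,0,255))
        out.append(im);print(x0,y0)
    cv2.imwrite(f"pics/{name}.png",np.hstack(out))
if __name__=="__main__": mk(sys.argv[1])
E
python3 ov.py pre
```

```text
clock 7.77 now [463.1  18.1 108.4] ty [-0.258  0.966  0.006] tz [ 0.683  0.187 -0.707] F [ 0.3  0.  -1.5] T [-0.264  0.912  0.025] w 10.1 gf 58.97918662056327 q [-0.15 -0.02 -1.07 -0.22  0.29 -0.29]
shift [ 0.3 -8.1  0.1] turn [-0.35 -0.05  0.06]
key [468.2  18.8 150.7] tcp [464.3  18.4 110.1] rel [ 3.9  0.4 40.5] [([203.6, 164.8], 121, [-1.0, -0.01]), ([330.9, 240.9], 71, [-0.97, -0.22])]
C [498.3  27.5 107.6] yc [-0.964 -0.259  0.059] zc [0.058 0.011 0.998]
167 154
310 179
```

View pics/pre.png

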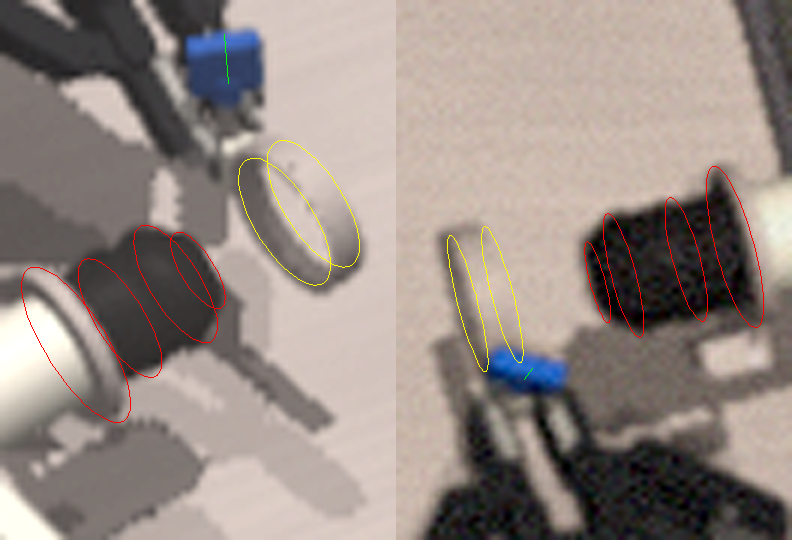

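The overlay shows the real key about 10 px (roughly 3 mm) below the model in the scene panel, so the band's height is right. In the top panel the band centre (v≈300) sits about 4 mm to the +x side of the cap axis extended to that point (v≈316). I'll shift sideways and approach.

Call:
drive_tool(
  increments=[
    [[-2,-0.5,0],[0,0,-1],0],
    [[-2,-0.5,0],[0,0,0],0],
    [[1.8,-6.8,0],[0,0,0],0],
    [[1.8,-6.8,0],[0,0,0],0],
    [[1.8,-6.8,0],[0,0,0],0],
    [[1.8,-6.8,0],[0,0,0],0],
    [[0,0,0],[0,0,0],0],
    [[0,0,0],[0,0,0],0],
  ],
)

```text
clock: 8.63
eef_pos: [0.4677, -0.0112, 0.1104]
tool_rot: [-0.111, 0.916, 0.049, 0.382]
ft_force: [0.2, 0.9, -0.8]
grip_width: 0.0104
grasp_force: 59.0
```

```bash
for i in 1 2 3; do python3 key.py; done; python3 go.py 105 45 463.4 10 108.5
```

```text
key [472.2 -10.9 152.9] tcp [467.2 -10.6 110.1] rel [ 5.  -0.3 42.8] [([190.0, 170.0], 123, [-1.0, -0.07]), ([346.9, 239.0], 74, [-0.98, -0.18])]
key [472.1 -10.5 152.8] tcp [467.2 -10.3 110.1] rel [ 4.9 -0.2 42.8] [([190.3, 170.0], 124, [-1.0, 0.05]), ([346.8, 239.1], 73, [-0.98, -0.19])]
key [471.9 -10.  153.1] tcp [467.2 -10.2 110.1] rel [ 4.7  0.2 43. ] [([190.5, 169.7], 123, [-0.94, -0.33]), ([346.5, 239.1], 76, [-0.98, -0.22])]
clock 8.93 now [467.2 -10.2 110.1] ty [-0.242  0.97   0.005] tz [ 0.688  0.175 -0.704] F [ 0.7 -0.5 -0.6] T [-0.159  0.873 -0.004] w 10.5 gf 59.01141632348299 q [-0.24 -0.01 -1.06 -0.2   0.34 -0.35]
shift [-3.8 20.2 -1.6] turn [-0.32  0.19  1.02]
```

Call:
drive_tool(
  increments=[
    [[0.6,-2.4,0],[0,0,0],0],
    [[0.6,-2.4,0],[0,0,0],0],
    [[0.6,-2.4,0],[0,0,0],0],
    [[0.6,-2.4,0],[0,0,0],0],
    [[0,0,0],[0,0,0],0],
  ],
)

```text
clock: 9.35
eef_pos: [0.4702, -0.0207, 0.1104]
tool_rot: [-0.111, 0.916, 0.049, 0.382]
ft_force: [0.0, -0.2, -0.9]
grip_width: 0.0101
grasp_force: 59.0
```

Call:
drive_tool(
  increments=[
    [[0.6,-2.4,0],[0,0,0],0],
    [[0.6,-2.4,0],[0,0,0],0],
    [[0,0,0],[0,0,0],0],
  ],
)

```text
clock: 9.6
eef_pos: [0.4713, -0.0254, 0.1104]
tool_rot: [-0.111, 0.916, 0.049, 0.382]
ft_force: [-0.1, -0.6, -1.5]
grip_width: 0.0105
grasp_force: 59.0
```

```bash
python3 go.py 105 45 463.4 10 108.5; python3 key.py
```

```text
clock 9.6 now [471.3 -25.4 110.4] ty [-0.241  0.971  0.004] tz [ 0.689  0.174 -0.704] F [-0.1 -0.6 -1.5] T [-0.188  0.859  0.034] w 10.5 gf 58.98905938491225 q [-0.29  0.   -1.04 -0.18  0.37 -0.39]
shift [-7.9 35.4 -1.9] turn [-0.3   0.22  1.08]
key [475.8 -24.9 152.3] tcp [471.  -25.  110.3] rel [ 4.8  0.1 42.1] [([183.9, 173.7], 124, [-0.83, -0.56]), ([354.2, 237.2], 76, [-0.97, -0.23])]
```

Call:
drive_tool(
  increments=[
    [[0.5,-1.95,0],[0,0,0],0],
    [[0.5,-1.95,0],[0,0,0],0],
    [[0.5,-1.95,0],[0,0,0],0],
    [[0.5,-1.95,0],[0,0,0],0],
  ],
)

```text
clock: 10.03
eef_pos: [0.4731, -0.0329, 0.1103]
tool_rot: [-0.111, 0.916, 0.049, 0.382]
ft_force: [0.6, -1.3, -1.7]
grip_width: 0.0103
grasp_force: 59.0
```

Call:
drive_tool(
  increments=[
    [[0.5,-1.95,0],[0,0,0],0],
    [[0.5,-1.95,0],[0,0,0],0],
    [[0.5,-1.95,0],[0,0,0],0],
    [[0.5,-1.95,0],[0,0,0],0],
  ],
)

```text
clock: 10.37
eef_pos: [0.4751, -0.0407, 0.1103]
tool_rot: [-0.111, 0.916, 0.049, 0.382]
ft_force: [0.8, 0.4, -1.3]
grip_width: 0.0102
grasp_force: 59.0
```

Call:
drive_tool(
  increments=[
    [[0.5,-1.95,0],[0,0,0],0],
    [[0.5,-1.95,0],[0,0,0],0],
    [[0.5,-1.95,0],[0,0,0],0],
    [[0.5,-1.95,0],[0,0,0],0],
  ],
)

```text
clock: 10.7
eef_pos: [0.4771, -0.0485, 0.1103]
tool_rot: [-0.111, 0.916, 0.049, 0.382]
ft_force: [0.5, 0.0, -1.4]
grip_width: 0.0104
grasp_force: 59.0
```

Call:
drive_tool(
  increments=[
    [[0.5,-1.95,0],[0,0,0],0],
    [[0.5,-1.95,0],[0,0,0],0],
    [[0,0,0],[0,0,0],0],
  ],
)

```text
clock: 10.95
eef_pos: [0.4783, -0.0526, 0.1104]
tool_rot: [-0.111, 0.916, 0.049, 0.382]
ft_force: [-0.0, 0.2, -0.4]
grip_width: 0.0101
grasp_force: 59.0
```

```bash
python3 go.py 105 45 463.4 10 108.5; python3 key.py
```

```text
clock 10.95 now [478.3 -52.6 110.4] ty [-0.241  0.971  0.004] tz [ 0.689  0.174 -0.704] F [-0.   0.2 -0.4] T [-0.194  0.931  0.007] w 10.1 gf 58.98921312298626 q [-0.37  0.03 -1.   -0.15  0.43 -0.46]
shift [-14.9  62.6  -1.9] turn [-0.3   0.22  1.07]
key [483.4 -52.3 153.3] tcp [478.  -52.3 110.2] rel [ 5.3  0.  43.1] [([171.4, 180.5], 130, [-0.92, -0.39]), ([368.4, 233.3], 73, [-0.98, -0.2])]
```

Call:
drive_tool(
  increments=[
    [[0.25,-0.95,0],[0,0,0],0],
    [[0.25,-0.95,0],[0,0,0],0],
    [[0.25,-0.95,0],[0,0,0],0],
    [[0.25,-0.95,0],[0,0,0],0],
  ],
)

```text
clock: 11.38
eef_pos: [0.479, -0.056, 0.1103]
tool_rot: [-0.111, 0.916, 0.049, 0.382]
ft_force: [0.7, 0.8, -1.7]
grip_width: 0.0105
grasp_force: 59.0
```

Call:
drive_tool(
  increments=[
    [[0.25,-0.95,0],[0,0,0],0],
    [[0.25,-0.95,0],[0,0,0],0],
  ],
)

```text
clock: 11.55
eef_pos: [0.4795, -0.058, 0.1103]
tool_rot: [-0.111, 0.916, 0.049, 0.382]
ft_force: [-0.6, -0.5, -1.1]
grip_width: 0.0105
grasp_force: 59.0
```

Call:
drive_tool(
  increments=[
    [[0.25,-0.95,0],[0,0,0],0],
  ],
)

```text
clock: 11.63
eef_pos: [0.4798, -0.0589, 0.1103]
tool_rot: [-0.111, 0.916, 0.049, 0.382]
ft_force: [0.7, 0.4, -0.6]
grip_width: 0.0105
grasp_force: 59.0
```

Call:
drive_tool(
  increments=[
    [[0.25,-0.95,0],[0,0,0],0],
  ],
)

```text
clock: 11.72
eef_pos: [0.48, -0.0599, 0.1102]
tool_rot: [-0.111, 0.916, 0.049, 0.382]
ft_force: [0.0, -0.8, -0.8]
grip_width: 0.0103
grasp_force: 59.0
```

Call:
drive_tool(
  increments=[
    [[0.25,-0.95,0],[0,0,0],0],
  ],
)

```text
clock: 11.8
eef_pos: [0.4801, -0.0605, 0.1102]
tool_rot: [-0.112, 0.916, 0.049, 0.382]
ft_force: [-0.6, 2.4, -1.5]
grip_width: 0.0104
grasp_force: 59.0
```

Call:
drive_tool(
  increments=[
    [[0.25,-0.95,0],[0,0,0],0],
    [[0,0,0],[0,0,0],0],
  ],
)

```text
clock: 11.97
eef_pos: [0.4801, -0.0606, 0.1101]
tool_rot: [-0.112, 0.916, 0.05, 0.382]
ft_force: [-0.8, 3.8, 0.0]
grip_width: 0.0107
grasp_force: 59.1
```

```bash
python3 key.py; python3 go.py 105 45 463.4 10 108.5
```

```text
key [485.  -60.1 153. ] tcp [480.2 -60.7 110.1] rel [ 4.9  0.6 42.9] [([168.0, 182.5], 126, [-0.87, -0.49]), ([372.7, 232.6], 75, [-0.98, -0.22])]
clock 12.07 now [480.2 -60.7 110.1] ty [-0.243  0.97   0.006] tz [ 0.688  0.177 -0.704] F [-0.3  5.   0.3] T [0.522 0.8   0.806] w 10.2 gf 59.08598096575588 q [-0.4   0.04 -0.98 -0.13  0.44 -0.48]
shift [-16.8  70.7  -1.6] turn [-0.41  0.19  0.94]
```

Call:
drive_tool(
  increments=[
    [[-0.15,0.55,0],[0,0,0],0],
    [[0,0,-1.1],[0.45,-1.8,0],0],
    [[0,0,-1.1],[0.45,-1.8,0],0],
    [[0,0,0],[0,0,0],0],
  ],
)

```text
clock: 12.4
eef_pos: [0.479, -0.0608, 0.1068]
tool_rot: [-0.109, 0.904, 0.053, 0.411]
ft_force: [-1.7, 2.9, -0.1]
grip_width: 0.0103
grasp_force: 59.1
```

Call:
drive_tool(
  increments=[
    [[0,0,-0.6],[0,0,0],0],
    [[0,0,-0.6],[0,0,0],0],
    [[0,0,0],[0,0,0],0],
  ],
)

```text
clock: 12.65
eef_pos: [0.4799, -0.0607, 0.1064]
tool_rot: [-0.11, 0.904, 0.053, 0.41]
ft_force: [-2.5, 4.4, -0.5]
grip_width: 0.0104
grasp_force: 59.3
```

```bash
python3 key.py; python3 go.py 105 45 463.4 10 108.5
```

```text
key [482.  -60.9 149.2] tcp [479.9 -60.7 106.5] rel [ 2.1 -0.2 42.7] [([167.0, 183.2], 133, [-0.72, -0.69]), ([372.4, 234.3], 72, [-0.98, -0.18])]
clock 12.75 now [479.9 -60.7 106.5] ty [-0.242  0.97   0.006] tz [ 0.73   0.186 -0.657] F [-1.9  4.2 -1.5] T [0.319 1.183 0.79 ] w 10.1 gf 59.24065113533288 q [-0.43  0.09 -1.05 -0.29  0.49 -0.48]
shift [-16.5  70.7   2. ] turn [-1.28  3.69  1.  ]
```

Call:
drive_tool(
  increments=[
    [[0,0.2,-0.6],[0,0,0],0],
    [[0,0.2,-0.6],[0,0,0],0],
    [[0,0,0],[0,0,0],0],
  ],
)

```text
clock: 13.0
eef_pos: [0.4806, -0.0605, 0.1059]
tool_rot: [-0.11, 0.903, 0.053, 0.411]
ft_force: [-2.6, 3.7, 0.9]
grip_width: 0.01
grasp_force: 59.3
```

Call:
drive_tool(
  increments=[
    [[0,0,-0.6],[0,0,0],0],
    [[0,0,-0.6],[0,0,0],0],
    [[0,0,0],[0,0,0],0],
  ],
)

```text
clock: 13.25
eef_pos: [0.4809, -0.0605, 0.1053]
tool_rot: [-0.11, 0.903, 0.053, 0.412]
ft_force: [-5.0, 5.1, 4.3]
grip_width: 0.0102
grasp_force: 59.8
```

```bash
python3 key.py; python3 go.py 105 45 463.4 10 108.5
```

```text
key [482.8 -60.6 148.7] tcp [480.9 -60.5 105.3] rel [ 1.9 -0.2 43.4] [([167.5, 183.6], 139, [-0.87, -0.5]), ([372.4, 234.0], 69, [-0.98, -0.22])]
clock 13.35 now [480.9 -60.5 105.3] ty [-0.243  0.97   0.004] tz [ 0.732  0.186 -0.655] F [-4.3  4.9  4.2] T [0.54  0.724 1.004] w 10.0 gf 59.76408300222829 q [-0.42  0.09 -1.05 -0.3   0.49 -0.48]
shift [-17.5  70.5   3.2] turn [-1.26  3.9   0.97]
```

The clamp is home against the collar (about 5 N) and resting on the tab (about 4 N). I'll release it, back the hand out and bring it upright.

Call:
drive_tool(
  increments=[
    [[0,0,0],[0,0,0],0.1],
    [[0,0,0],[0,0,0],0.2],
    [[0,0,0],[0,0,0],0.35],
    [[0,0,0],[0,0,0],0.5],
    [[0,0,0],[0,0,0],0.5],
  ],
)

```text
clock: 13.77
eef_pos: [0.4812, -0.0617, 0.1051]
tool_rot: [-0.11, 0.903, 0.051, 0.412]
ft_force: [0.1, 0.0, -0.2]
grip_width: 0.0426
grasp_force: 0.0
```

```bash
python3 key.py; python3 go.py 104 41 480 -60 105
```

```text
key [484.9 -59.  148.7] tcp [480.8 -61.4 104.8] rel [ 4.1  2.3 44. ] [([169.0, 184.0], 124, [-0.99, -0.13]), ([371.8, 233.0], 71, [-0.98, -0.22])]
clock 13.87 now [480.8 -61.4 104.8] ty [-0.241  0.971  0.003] tz [ 0.732  0.184 -0.656] F [-0.3 -0.4  0.3] T [-0.185  0.732 -0.067] w 42.5 gf 0.0 q [-0.43  0.09 -1.05 -0.31  0.49 -0.48]
shift [-0.8  1.4  0.2] turn [-0.19 -0.04  0.08]
```

Call:
drive_tool(
  increments=[
    [[-8,-2,7],[0,0,0],0.5],
    [[-10,-2.5,9],[-1,4,0],0.5],
    [[-11,-3,10],[-1.4,5.8,0],0.5],
    [[-11,-3,10],[-1.4,5.8,0],0.5],
    [[-8,-2,15],[-1.4,5.8,0],0.5],
    [[0,0,20],[-1.4,5.8,0],0.5],
    [[0,0,20],[-1.4,5.8,0],0.5],
    [[0,0,20],[-1.4,5.8,0],0.5],
  ],
)

```text
clock: 14.53
eef_pos: [0.4403, -0.0726, 0.2081]
tool_rot: [-0.118, 0.987, 0.016, 0.11]
ft_force: [0.8, -0.0, -0.6]
grip_width: 0.0432
grasp_force: 0.0
```

```bash
for i in 1 2; do python3 key.py; done; python3 go.py 164 90 485 -59 210
```

```text
key [484.7 -59.1 148.3] tcp [446.6 -72.6 211.5] rel [ 38.1  13.5 -63.2] [([168.8, 184.0], 120, [-0.98, 0.19]), ([371.6, 233.0], 74, [-0.98, -0.18])]
key [484.8 -59.3 148.5] tcp [441.9 -72.2 206.2] rel [ 42.9  12.9 -57.7] [([168.8, 184.0], 120, [-0.98, 0.19]), ([371.8, 233.0], 71, [-0.98, -0.21])]
clock 14.73 now [441.9 -72.2 206.2] ty [-0.237  0.971  0.007] tz [ 0.217  0.06  -0.974] F [-0.6  0.1 -0.7] T [-0.065  0.205 -0.011] w 42.7 gf 0.0 q [-0.24 -0.   -0.37  1.    0.11 -0.46]
shift [43.1 13.2  3.8] turn [-9.74  9.54 60.06]
```

```bash
cat > blade.py <<'E'
from h import *
from scipy.optimize import minimize
def masks():
    out=[]
    for n,uv in(("scene",(169,184)),("top",(372,233))):
        c=camera(n);x0,y0=uv[0]-20,uv[1]-20;S=6
        im=cv2.resize(c["image"][y0:y0+40,x0:x0+40],None,fx=S,fy=S,interpolation=cv2.INTER_CUBIC).astype(int)
        m=((im[...,2]>im[...,0]*1.5)&(im[...,2]>im[...,0]+12)).astype(np.uint8)
        k,l,st,ce=cv2.connectedComponentsWithStats(m);i=1+np.argmax(st[1:,4]);out.append((c,x0,y0,S,(l==i).astype(np.uint8)))
    return out
M=masks()
def cost(p):
    a=p[3];ux=np.array([np.cos(a),np.sin(a),0]);uy=np.array([-ux[1],ux[0],0]);e=0
    P=np.array([np.array(p[:3])+ux*i*.012+uy*j*.004+np.array([0,0,k*.011]) for i in(-1,1) for j in(-1,1) for k in(-1,1)])
    for c,x0,y0,S,m in M:
        q=np.zeros_like(m);cv2.fillConvexPoly(q,cv2.convexHull(np.round((proj(c,P)-[x0,y0]+.5)*S).astype(np.int32)),1);e+=(q!=m).sum()/m.sum()
    return e
rs=[]
for y in range(30,180,15):
    r=minimize(cost,[.4847,-.0592,.1485,np.radians(y)],method="Nelder-Mead",options=dict(initial_simplex=[[.4847+dx,-.0592+dy,.1485+dz,np.radians(y)+a] for dx,dy,dz,a in((0,0,0,0),(.003,0,0,0),(0,.003,0,0),(0,0,.003,0),(0,0,0,.2))]))
    rs.append((r.fun,r.x))
for f,x in sorted(rs,key=lambda t:t[0])[:4]: print(round(f,3),(x[:3]*1e3).round(1),np.degrees(x[3]).round(1))
E
python3 blade.py
```

```text
0.462 [485.1 -58.5 147.3] 76.2
0.466 [485.  -58.9 147.1] 76.1
0.468 [484.9 -58.5 147.3] 76.2
0.469 [485.1 -58.6 147. ] 256.4
```

Call:
drive_tool(
  increments=[
    [[6,2,0],[-1.08,1.06,6.8],0.25],
    [[6,2,0],[-1.08,1.06,6.8],0.25],
    [[6,2,0],[-1.08,1.06,6.8],0.25],
    [[6,2,0],[-1.08,1.06,6.8],0.25],
    [[6,2,0],[-1.08,1.06,6.8],0.25],
    [[6,2,0],[-1.08,1.06,6.8],0.25],
    [[6,1,0],[-1.08,1.06,6.8],0.25],
    [[1,0,0],[-1.08,1.06,6.8],0.25],
  ],
)

```text
clock: 15.5
eef_pos: [0.4826, -0.0595, 0.204]
tool_rot: [-0.563, 0.826, 0.004, 0.01]
ft_force: [0.1, -1.0, -1.3]
grip_width: 0.0214
grasp_force: 0.0
```

Call:
drive_tool(
  increments=[
    [[0,0,-8],[-1.08,1.06,6.8],0.25],
    [[0,0,-8],[0,0,0],0.25],
    [[0,0,0],[0,0,0],0.25],
  ],
)

```text
clock: 15.75
eef_pos: [0.4811, -0.0591, 0.1867]
tool_rot: [-0.608, 0.794, 0.003, -0.003]
ft_force: [0.3, 0.8, -0.8]
grip_width: 0.0213
grasp_force: 0.0
```

```bash
python3 go.py 166 90 485 -58.7 175
```

```text
clock 15.75 now [481.1 -59.1 186.7] ty [-0.965  0.261  0.009] tz [-0.009  0.001 -1.   ] F [ 0.3  0.8 -0.8] T [0.023 0.046 0.061] w 21.3 gf 0.0 q [-0.12  0.24 -0.11  1.23 -0.   -1.43]
shift [  3.9   0.4 -11.7] turn [-0.03 -0.5   1.13]
```

Call:
drive_tool(
  increments=[
    [[4,0.4,-5],[0,-0.5,1.1],0.25],
    [[0,0,-8],[0,0,0],0.25],
    [[0,0,-8],[0,0,0],0.25],
    [[0,0,-8],[0,0,0],0.25],
    [[0,0,0],[0,0,0],0.25],
  ],
)

```text
clock: 16.17
eef_pos: [0.4861, -0.0587, 0.1588]
tool_rot: [-0.616, 0.787, -0.001, 0.001]
ft_force: [-0.3, 0.6, 0.2]
grip_width: 0.0212
grasp_force: 0.0
```

Call:
drive_tool(
  increments=[
    [[0,0,-7],[0,0,0],0.25],
    [[0,0,-7],[0,0,0],0.25],
    [[0,0,-6],[0,0,0],0.25],
    [[0,0,-5],[0,0,0],0.25],
    [[0,0,0],[0,0,0],0.25],
  ],
)

```text
clock: 16.58
eef_pos: [0.4867, -0.0586, 0.1345]
tool_rot: [-0.617, 0.787, -0.001, 0.001]
ft_force: [-0.3, 0.3, -0.2]
grip_width: 0.0216
grasp_force: 0.0
```

```bash
python3 go.py 166 90 485 -58.7 132
```

```text
clock 16.58 now [486.7 -58.6 134.5] ty [-0.971  0.239 -0.003] tz [ 0.003 -0.    -1.   ] F [-0.3  0.3 -0.2] T [0.027 0.009 0.022] w 21.6 gf 0.0 q [-0.12  0.29 -0.2   1.08  0.   -1.45]
shift [-1.7 -0.1 -2.5] turn [ 0.01  0.17 -0.17]
```

Call:
drive_tool(
  increments=[
    [[-1.5,0,-2],[0,0,0],0.25],
    [[0,0,0],[0,0,0],0.15],
    [[0,0,0],[0,0,0],0.1],
    [[0,0,0],[0,0,0],0.05],
    [[0,0,0],[0,0,0],0],
    [[0,0,0],[0,0,0],0],
    [[0,0,0],[0,0,0],0],
  ],
)

```text
clock: 17.17
eef_pos: [0.4857, -0.0585, 0.1339]
tool_rot: [-0.617, 0.787, -0.001, 0.002]
ft_force: [-2.3, 1.3, 2.1]
grip_width: 0.0068
grasp_force: 59.6
```

```bash
python3 go.py 166 90 485 -58.7 132; python3 - <<'E'
from workcell import *
for i in range(3): camera("top");o=get_obs();print(o["ft_torque"].round(3),o["ft_force"].round(2),o["tau"][5].round(3),o["tool_rot"].round(4))
E
```

```text
clock 17.17 now [485.7 -58.5 133.9] ty [-0.971  0.239 -0.004] tz [ 0.005 -0.    -1.   ] F [-2.3  1.3  2.1] T [ 0.37   0.698 -0.018] w 6.8 gf 59.636104702949524 q [-0.12  0.28 -0.2   1.08  0.   -1.45]
shift [-0.7 -0.2 -1.9] turn [ 0.    0.26 -0.18]
[ 0.41   0.778 -0.032] [-3.1   2.    2.35] 0.005 [-0.6169  0.7871 -0.0014  0.0018]
[0.35  0.802 0.061] [-1.86  1.8   2.23] 0.005 [-0.6169  0.7871 -0.0015  0.0018]
[ 0.388  0.855 -0.001] [-3.61  1.99  2.96] 0.004 [-0.6168  0.7871 -0.0015  0.0018]
```

The key is gripped at 60 N. I'll start turning clockwise in steps and read the torque after each.

Call:
drive_tool(
  increments=[
    [[0,0,0],[0,0,-3],0],
    [[0,0,0],[0,0,-5],0],
    [[0,0,0],[0,0,-5],0],
    [[0,0,0],[0,0,-5],0],
    [[0,0,0],[0,0,-5],0],
    [[0,0,0],[0,0,-5],0],
    [[0,0,0],[0,0,-3],0],
    [[0,0,0],[0,0,-1.7],0],
  ],
)

```text
clock: 17.98
eef_pos: [0.4864, -0.058, 0.1339]
tool_rot: [-0.37, 0.929, -0.002, 0.002]
ft_force: [-1.7, 3.3, 1.5]
grip_width: 0.0072
grasp_force: 59.6
```

```bash
cat > tq.py <<'E'
from h import *
from scipy.spatial.transform import Rotation as R
a=[]
o=get_obs();A=[(o["ft_torque"],o["ft_force"],o["tau"][5])]
for i in range(3): camera("top");o=get_obs();A.append((o["ft_torque"],o["ft_force"],o["tau"][5]))
m=R.from_quat(o["tool_rot"]).as_matrix()
print("t",round(o["clock"],2),"az",np.degrees(np.arctan2(m[1,1],m[0,1])).round(1),"Tz",[round(x[0][2],3) for x in A],"tau6",[round(x[2],3) for x in A],"F",np.mean([x[1] for x in A],0).round(1),"Txy",np.mean([x[0] for x in A],0)[:2].round(2),"tcp",(o["eef_pos"]*1e3).round(1),"j6",o["joint_pos"][5].round(2),"tz",m[:,2].round(3))
E
python3 tq.py
```

```text
t 18.13 az 133.5 Tz [np.float64(0.236), np.float64(0.17), np.float64(0.121), np.float64(0.125)] tau6 [np.float64(0.074), np.float64(0.303), np.float64(0.281), np.float64(0.174)] F [-2.   2.8  1.7] Txy [0.74 0.37] tcp [486.4 -58.2 133.9] j6 -0.88 tz [ 0.005 -0.002 -1.   ]
```

Call:
drive_tool(
  increments=[
    [[0,0,0],[0,0,-4],0],
    [[0,0,0],[0,0,-5],0],
    [[0,0,0],[0,0,-5],0],
    [[0,0,0],[0,0,-5],0],
    [[0,0,0],[0,0,-5],0],
    [[0,0,0],[0,0,-4],0],
    [[0,0,0],[0,0,-2],0],
    [[0,0,0],[0,0,-1.7],0],
  ],
)

```text
clock: 18.8
eef_pos: [0.4859, -0.0583, 0.1339]
tool_rot: [-0.102, 0.995, -0.002, 0.001]
ft_force: [-2.9, 3.7, 3.3]
grip_width: 0.0068
grasp_force: 59.8
```

```bash
python3 tq.py
```

```text
t 18.95 az 101.9 Tz [np.float64(0.213), np.float64(0.244), np.float64(0.119), np.float64(0.14)] tau6 [np.float64(-0.027), np.float64(0.291), np.float64(0.3), np.float64(0.182)] F [-2.8  3.5  2.7] Txy [0.83 0.66] tcp [485.9 -58.4 133.9] j6 -0.32 tz [ 0.002 -0.004 -1.   ]
```

Call:
drive_tool(
  increments=[
    [[0,0,0],[0,0,-3],0],
    [[0,0,0],[0,0,-4],0],
    [[0,0,0],[0,0,-4],0],
    [[0,0,0],[0,0,-4],0],
    [[0,0,0],[0,0,-4],0],
    [[0,0,0],[0,0,-3],0],
    [[0,0,0],[0,0,-2],0],
    [[0,0,0],[0,0,-1.7],0],
  ],
)

```text
clock: 19.62
eef_pos: [0.4855, -0.0585, 0.134]
tool_rot: [0.121, 0.993, -0.002, -0.0]
ft_force: [-3.8, 3.7, 5.9]
grip_width: 0.0068
grasp_force: 60.1
```

```bash
python3 tq.py
```

```text
t 19.77 az 76.1 Tz [np.float64(0.166), np.float64(0.195), np.float64(0.104), np.float64(0.103)] tau6 [np.float64(-0.03), np.float64(0.308), np.float64(0.26), np.float64(0.146)] F [-4.5  3.6  5.3] Txy [0.79 0.97] tcp [485.5 -58.5 134.1] j6 0.13 tz [-0.001 -0.005 -1.   ]
```

Call:
drive_tool(
  increments=[
    [[-0.2,0.2,0.3],[0,0,-2],0],
    [[-0.2,0.2,0.3],[0,0,-3],0],
    [[0,0,0.2],[0,0,-3],0],
    [[0,0,0.2],[0,0,-3],0],
    [[0,0,0],[0,0,-2],0],
    [[0,0,0],[0,0,-1.7],0],
  ],
)

```text
clock: 20.27
eef_pos: [0.4853, -0.0583, 0.1345]
tool_rot: [0.247, 0.969, -0.003, -0.001]
ft_force: [-3.4, 2.8, 0.9]
grip_width: 0.007
grasp_force: 59.6
```

```bash
python3 tq.py
```

```text
t 20.42 az 61.4 Tz [np.float64(0.235), np.float64(0.139), np.float64(0.101), np.float64(0.132)] tau6 [np.float64(-0.036), np.float64(0.292), np.float64(0.288), np.float64(0.173)] F [-3.4  2.7  1.1] Txy [0.62 0.73] tcp [485.3 -58.4 134.6] j6 0.38 tz [-0.003 -0.005 -1.   ]
```

Call:
drive_tool(
  increments=[
    [[0,0,0.2],[0,0,-3],0],
    [[0,0,0.2],[0,0,-3],0],
    [[0,0,0.2],[0,0,-3],0],
    [[0,0,0],[0,0,-2],0],
    [[0,0,0],[0,0,-1.7],0],
  ],
)

```text
clock: 20.83
eef_pos: [0.4852, -0.0582, 0.1349]
tool_rot: [0.353, 0.936, -0.003, -0.001]
ft_force: [-2.5, 3.0, -0.6]
grip_width: 0.0068
grasp_force: 59.3
```

```bash
python3 tq.py
```

```text
t 20.98 az 48.7 Tz [np.float64(0.222), np.float64(0.14), np.float64(0.124), np.float64(0.148)] tau6 [np.float64(-0.038), np.float64(0.289), np.float64(0.287), np.float64(0.178)] F [-2.9  2.5 -0.5] Txy [0.63 0.71] tcp [485.2 -58.4 135. ] j6 0.6 tz [-0.004 -0.004 -1.   ]
```

Call:
drive_tool(
  increments=[
    [[0,0,0],[0,0,-3],0],
    [[0,0,0.1],[0,0,-3.5],0],
    [[0,0,0.1],[0,0,-3.5],0],
    [[0,0,0],[0,0,-3],0],
    [[0,0,0],[0,0,-2],0],
    [[0,0,0],[0,0,-1.7],0],
  ],
)

```text
clock: 21.48
eef_pos: [0.485, -0.0582, 0.1351]
tool_rot: [0.485, 0.874, -0.003, -0.002]
ft_force: [-3.6, 2.9, -1.2]
grip_width: 0.0068
grasp_force: 59.2
```

```bash
python3 tq.py
```

```text
t 21.63 az 32.1 Tz [np.float64(0.16), np.float64(0.157), np.float64(0.105), np.float64(0.127)] tau6 [np.float64(-0.037), np.float64(0.291), np.float64(0.287), np.float64(0.175)] F [-3.4  2.9 -1. ] Txy [0.62 0.87] tcp [485.  -58.3 135.2] j6 0.89 tz [-0.006 -0.003 -1.   ]
```

Call:
drive_tool(
  increments=[
    [[0,0,0.1],[0,0,-3],0],
    [[0,0,0.1],[0,0,-3.5],0],
    [[0,0,0.1],[0,0,-3.5],0],
    [[0,0,0.1],[0,0,-3],0],
    [[0,0,0],[0,0,-2],0],
    [[0,0,0],[0,0,-1.7],0],
  ],
)

```text
clock: 22.13
eef_pos: [0.4848, -0.0583, 0.1354]
tool_rot: [0.607, 0.795, -0.003, -0.002]
ft_force: [-3.6, 2.6, -2.9]
grip_width: 0.0065
grasp_force: 59.0
```

```bash
python3 tq.py
```

```text
t 22.28 az 15.4 Tz [np.float64(0.16), np.float64(0.189), np.float64(0.127), np.float64(0.172)] tau6 [np.float64(-0.036), np.float64(0.291), np.float64(0.286), np.float64(0.172)] F [-4.3  2.2 -2.1] Txy [0.58 1.03] tcp [484.8 -58.4 135.4] j6 1.18 tz [-0.007 -0.002 -1.   ]
```

Call:
drive_tool(
  increments=[
    [[0,0,0],[0,0,-3],0],
    [[0,0,0],[0,0,-3.5],0],
    [[0,0,0],[0,0,-3.5],0],
    [[0,0,0],[0,0,-3],0],
    [[0,0,0],[0,0,-2],0],
    [[0,0,0],[0,0,-1.7],0],
  ],
)

```text
clock: 22.78
eef_pos: [0.4846, -0.0583, 0.1355]
tool_rot: [0.716, 0.698, -0.003, -0.002]
ft_force: [-5.0, 2.7, -2.0]
grip_width: 0.0072
grasp_force: 59.1
```

```bash
python3 tq.py
```

```text
t 22.93 az -1.4 Tz [np.float64(0.187), np.float64(0.162), np.float64(0.118), np.float64(0.159)] tau6 [np.float64(-0.031), np.float64(0.307), np.float64(0.268), np.float64(0.16)] F [-5.4  2.5 -1.9] Txy [0.52 1.27] tcp [484.6 -58.4 135.5] j6 1.48 tz [-0.008 -0.001 -1.   ]
```

Call:
drive_tool(
  increments=[
    [[0,0,0],[0,0,-3],0],
    [[0,0,0],[0,0,-3],0],
    [[0,0,0],[0,0,-3],0],
    [[0,0,0],[0,0,-2],0],
    [[0,0,0],[0,0,-1.7],0],
  ],
)

```text
clock: 23.35
eef_pos: [0.4845, -0.0584, 0.1355]
tool_rot: [0.789, 0.615, -0.003, -0.003]
ft_force: [-5.0, 2.4, -1.5]
grip_width: 0.0069
grasp_force: 59.2
```

```bash
python3 tq.py
```

```text
t 23.5 az -14.1 Tz [np.float64(0.223), np.float64(0.166), np.float64(0.146), np.float64(0.138)] tau6 [np.float64(-0.027), np.float64(0.311), np.float64(0.277), np.float64(0.172)] F [-5.5  2.6 -1.3] Txy [0.51 1.38] tcp [484.4 -58.5 135.6] j6 1.7 tz [-0.008  0.    -1.   ]
```

Call:
drive_tool(
  increments=[
    [[-0.3,0.1,0],[0,0,-2.5],0],
    [[-0.3,0.1,0],[0,0,-3],0],
    [[0,0,0],[0,0,-2],0],
    [[0,0,0],[0,0,-1.7],0],
  ],
)

```text
clock: 23.83
eef_pos: [0.4842, -0.0583, 0.1357]
tool_rot: [0.836, 0.549, -0.003, -0.002]
ft_force: [-4.5, 1.9, -2.0]
grip_width: 0.0069
grasp_force: 59.2
```

```bash
python3 tq.py
```

```text
t 23.98 az -23.3 Tz [np.float64(0.241), np.float64(0.207), np.float64(0.116), np.float64(0.175)] tau6 [np.float64(-0.028), np.float64(0.31), np.float64(0.269), np.float64(0.167)] F [-5.   1.5 -1.1] Txy [0.39 1.24] tcp [484.1 -58.4 135.7] j6 1.86 tz [-0.007  0.001 -1.   ]
```

Call:
drive_tool(
  increments=[
    [[0,0,0],[0,0,-2.5],0],
    [[0,0,0],[0,0,-3],0],
    [[0,0,0],[0,0,-2],0],
    [[0,0,0],[0,0,-1.7],0],
  ],
)

```text
clock: 24.32
eef_pos: [0.4841, -0.0584, 0.1358]
tool_rot: [0.877, 0.481, -0.003, -0.002]
ft_force: [-5.7, 2.1, -1.4]
grip_width: 0.0067
grasp_force: 59.3
```

```bash
python3 tq.py
```

```text
t 24.47 az -32.5 Tz [np.float64(0.225), np.float64(0.211), np.float64(0.144), np.float64(0.097)] tau6 [np.float64(-0.025), np.float64(0.313), np.float64(0.27), np.float64(0.164)] F [-6.1  1.7 -0.8] Txy [0.39 1.35] tcp [484.  -58.5 135.8] j6 2.02 tz [-0.007  0.001 -1.   ]
```

Call:
drive_tool(
  increments=[
    [[-0.2,0.1,0],[0,0,-3],0],
    [[-0.2,0.1,0],[0,0,-4],0],
    [[0,0,0],[0,0,-2],0],
    [[0,0,0],[0,0,-1.7],0],
  ],
)

```text
clock: 24.8
eef_pos: [0.4838, -0.0583, 0.1359]
tool_rot: [0.918, 0.397, -0.002, -0.002]
ft_force: [-4.4, 2.1, -0.6]
grip_width: 0.0063
grasp_force: 59.4
```

```bash
python3 tq.py
```

```text
t 24.95 az -43.2 Tz [np.float64(0.255), np.float64(0.183), np.float64(0.171), np.float64(0.096)] tau6 [np.float64(-0.015), np.float64(0.317), np.float64(0.277), np.float64(0.168)] F [-5.5  1.5  0.4] Txy [0.31 1.33] tcp [483.8 -58.4 135.9] j6 2.2 tz [-0.006  0.002 -1.   ]
```

Call:
drive_tool(
  increments=[
    [[0,0,0],[0,0,-3],0],
    [[0,0,0],[0,0,-4],0],
    [[0,0,0],[0,0,-2],0],
    [[0,0,0],[0,0,-1.7],0],
  ],
)

```text
clock: 25.28
eef_pos: [0.4837, -0.0583, 0.1359]
tool_rot: [0.951, 0.309, -0.002, -0.002]
ft_force: [-6.3, 0.8, -0.3]
grip_width: 0.0067
grasp_force: 59.5
```

```bash
python3 tq.py
```

```text
t 25.43 az -53.9 Tz [np.float64(0.26), np.float64(0.179), np.float64(0.166), np.float64(0.119)] tau6 [np.float64(-0.011), np.float64(0.321), np.float64(0.282), np.float64(0.173)] F [-6.6  1.2  1. ] Txy [0.32 1.48] tcp [483.6 -58.4 136. ] j6 2.39 tz [-0.006  0.003 -1.   ]
```

Call:
drive_tool(
  increments=[
    [[-0.2,0,0.1],[0,0,-3],0],
    [[-0.2,0,0.1],[0,0,-3],0],
    [[0,0,0],[0,0,-2],0],
    [[0,0,0],[0,0,-1.7],0],
  ],
)

```text
clock: 25.77
eef_pos: [0.4835, -0.0583, 0.1361]
tool_rot: [0.974, 0.228, -0.002, -0.002]
ft_force: [-5.3, 1.8, 0.5]
grip_width: 0.0067
grasp_force: 59.4
```

```bash
python3 tq.py
```

```text
t 25.92 az -63.6 Tz [np.float64(0.224), np.float64(0.168), np.float64(0.175), np.float64(0.172)] tau6 [np.float64(-0.015), np.float64(0.324), np.float64(0.284), np.float64(0.175)] F [-5.3  1.1  0.5] Txy [0.33 1.3 ] tcp [483.5 -58.4 136.2] j6 2.56 tz [-0.005  0.003 -1.   ]
```

Call:
drive_tool(
  increments=[
    [[0,0,0],[0,0,-3],0],
    [[0,0,0.1],[0,0,-3],0],
    [[0,0,0],[0,0,-2],0],
    [[0,0,0],[0,0,-1.7],0],
  ],
)

```text
clock: 26.25
eef_pos: [0.4835, -0.0583, 0.1362]
tool_rot: [0.989, 0.145, -0.002, -0.002]
ft_force: [-5.5, 1.1, -0.7]
grip_width: 0.0069
grasp_force: 59.3
```

```bash
python3 tq.py
```

```text
t 26.4 az -73.3 Tz [np.float64(0.229), np.float64(0.241), np.float64(0.139), np.float64(0.117)] tau6 [np.float64(0.001), np.float64(0.339), np.float64(0.296), np.float64(0.187)] F [-5.3  1.3 -0.2] Txy [0.32 1.27] tcp [483.5 -58.4 136.2] j6 2.73 tz [-0.004  0.004 -1.   ]
```

Call:
drive_tool(
  increments=[
    [[0,0,0],[0,0,-3],0],
    [[0,0,0],[0,0,-3],0],
    [[0,0,0],[0,0,-2],0],
    [[0,0,0],[0,0,-1.7],0],
  ],
)

```text
clock: 26.73
eef_pos: [0.4835, -0.0583, 0.1362]
tool_rot: [0.998, 0.061, -0.001, -0.002]
ft_force: [-4.3, 1.3, -1.0]
grip_width: 0.0072
grasp_force: 59.3
```

```bash
python3 tq.py; python3 - <<'E'
from h import *
import sys; sys.argv=["x"]
t=camera("top");s=camera("scene")
def up(c,a,f=8):
    im=c["image"][a[1]:a[1]+50,a[0]:a[0]+50][...,::-1];return np.clip(cv2.resize(im,None,fx=f,fy=f,interpolation=cv2.INTER_CUBIC)*1.7,0,255).astype(np.uint8)
cv2.imwrite("pics/turn.png",np.hstack([up(s,(150,165)),up(t,(345,200))]))
E
```

```text
t 26.88 az -83.0 Tz [np.float64(0.307), np.float64(0.2), np.float64(0.203), np.float64(0.231)] tau6 [np.float64(0.018), np.float64(0.355), np.float64(0.308), np.float64(0.2)] F [-4.8  0.9 -0.8] Txy [0.36 1.28] tcp [483.5 -58.4 136.2] j6 2.9 tz [-0.003  0.004 -1.   ]
```

View pics/turn.png

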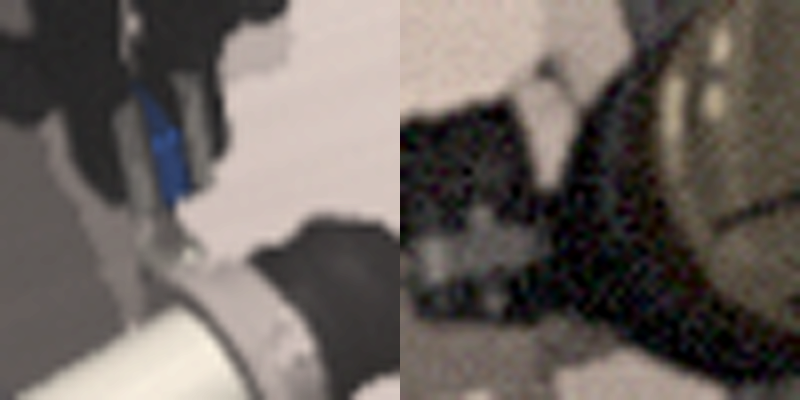

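The key sits square between the fingers: scene crop (165,160). The torque has begun to rise, but joint 6 is near its limit. I'll regrip half a turn back.

Call:
drive_tool(
  increments=[
    [[0,0,0],[0,0,0],0.1],
    [[0,0,0],[0,0,0],0.3],
    [[0,0,0],[0,0,0],0.3],
    [[0,0,8],[0,0,0],0.3],
    [[0,0,14],[0,0,0],0.3],
    [[0,0,14],[0,0,0],0.3],
    [[0,0,0],[0,0,7],0.3],
    [[0,0,0],[0,0,7],0.3],
  ],
)

```text
clock: 27.65
eef_pos: [0.4862, -0.0584, 0.1746]
tool_rot: [0.983, 0.185, 0.002, -0.002]
ft_force: [-0.3, 0.8, -0.0]
grip_width: 0.0252
grasp_force: 0.0
```

Call:
drive_tool(
  increments=[
    [[0,0,0],[0,0,7],0.3],
    [[0,0,0],[0,0,7],0.3],
    [[0,0,0],[0,0,7],0.3],
    [[0,0,0],[0,0,7],0.3],
    [[0,0,0],[0,0,7],0.3],
    [[0,0,0],[0,0,7],0.3],
    [[0,0,0],[0,0,7],0.3],
    [[0,0,0],[0,0,7],0.3],
  ],
)

```text
clock: 28.32
eef_pos: [0.4853, -0.0583, 0.1735]
tool_rot: [0.781, 0.625, -0.001, -0.001]
ft_force: [-0.9, -0.4, -0.2]
grip_width: 0.0254
grasp_force: 0.0
```

Call:
drive_tool(
  increments=[
    [[0,0,0],[0,0,7],0.3],
    [[0,0,0],[0,0,7],0.3],
    [[0,0,0],[0,0,7],0.3],
    [[0,0,0],[0,0,7],0.3],
    [[0,0,0],[0,0,7],0.3],
    [[0,0,0],[0,0,7],0.3],
    [[0,0,0],[0,0,7],0.3],
    [[0,0,0],[0,0,7],0.3],
  ],
)

```text
clock: 28.98
eef_pos: [0.4854, -0.0582, 0.1735]
tool_rot: [0.396, 0.918, -0.002, 0.001]
ft_force: [0.7, -0.0, -0.4]
grip_width: 0.0257
grasp_force: 0.0
```

Call:
drive_tool(
  increments=[
    [[0,0,0],[0,0,7],0.3],
    [[0,0,0],[0,0,7],0.3],
    [[0,0,0],[0,0,7],0.3],
    [[0,0,0],[0,0,7],0.3],
    [[0,0,0],[0,0,7],0.3],
    [[0,0,0],[0,0,7],0.3],
    [[0,0,0],[0,0,7],0.3],
    [[0,0,0],[0,0,0],0.3],
  ],
)

```text
clock: 29.65
eef_pos: [0.4852, -0.0582, 0.1734]
tool_rot: [-0.018, 1.0, -0.003, 0.002]
ft_force: [-0.3, -0.3, 0.4]
grip_width: 0.0257
grasp_force: 0.0
```

```bash
python3 go.py 97 90 483.8 -58.4 136
```

```text
clock 29.65 now [485.2 -58.2 173.4] ty [-0.036  0.999 -0.006] tz [ 0.003 -0.006 -1.   ] F [-0.3 -0.3  0.4] T [-0.03  -0.025  0.042] w 25.7 gf 0.0 q [-0.12  0.25 -0.14  1.18 -0.01 -0.15]
shift [ -1.4  -0.2 -37.4] turn [0.33 0.21 4.92]
```

Call:
drive_tool(
  increments=[
    [[-1.5,0,-6],[0.3,0.2,5],0.3],
    [[-1,0,-8],[0,0,0],0.3],
    [[0,0,-8],[0,0,0],0.3],
    [[0,0,-7],[0,0,0],0.3],
    [[0,0,-5],[0,0,0],0.3],
    [[0,0,-4],[0,0,0],0.3],
    [[0,0,0],[0,0,0],0.3],
  ],
)

```text
clock: 30.23
eef_pos: [0.4811, -0.0579, 0.1332]
tool_rot: [-0.06, 0.998, 0.0, -0.002]
ft_force: [-0.2, -0.0, -0.4]
grip_width: 0.0257
grasp_force: 0.0
```

Call:
drive_tool(
  increments=[
    [[0,0,0],[0,0,0],0.15],
    [[0,0,0],[0,0,0],0.1],
    [[0,0,0],[0,0,0],0.05],
    [[0,0,0],[0,0,0],0],
    [[0,0,0],[0,0,0],0],
    [[0,0,0],[0,0,0],0],
  ],
)

```text
clock: 30.73
eef_pos: [0.482, -0.0583, 0.1346]
tool_rot: [-0.061, 0.998, -0.0, -0.001]
ft_force: [0.1, -2.2, 0.8]
grip_width: 0.0069
grasp_force: 60.0
```

```bash
python3 tq.py
```

```text
t 30.88 az 97.0 Tz [np.float64(0.125), np.float64(0.118), np.float64(0.05), np.float64(0.112)] tau6 [np.float64(0.105), np.float64(0.103), np.float64(0.101), np.float64(0.098)] F [-0.2 -2.6  0.9] Txy [-0.53  0.06] tcp [482.  -58.3 134.6] j6 -0.24 tz [-0.002 -0.001 -1.   ]
```

Call:
drive_tool(
  increments=[
    [[0,0,0],[0,0,-3],0],
    [[0,0,0],[0,0,-3],0],
    [[0,0,0],[0,0,-2],0],
    [[0,0,0],[0,0,-1.7],0],
  ],
)

```text
clock: 31.22
eef_pos: [0.482, -0.058, 0.1346]
tool_rot: [0.024, 1.0, 0.0, -0.001]
ft_force: [-1.3, -1.8, 1.6]
grip_width: 0.0067
grasp_force: 60.2
```

```bash
python3 tq.py
```

```text
t 31.37 az 87.3 Tz [np.float64(0.316), np.float64(0.216), np.float64(0.168), np.float64(0.198)] tau6 [np.float64(0.034), np.float64(0.352), np.float64(0.335), np.float64(0.211)] F [-0.6 -2.6  1.8] Txy [-0.48  0.08] tcp [482.  -58.  134.6] j6 -0.07 tz [-0.002  0.    -1.   ]
```

Call:
drive_tool(
  increments=[
    [[0,0,0],[0,0,-2],0],
    [[0,0,0],[0,0,-2],0],
    [[0,0,0],[0,0,-2],0],
    [[0,0,0],[0,0,-1.7],0],
  ],
)

```text
clock: 31.7
eef_pos: [0.4819, -0.0578, 0.1345]
tool_rot: [0.091, 0.996, 0.0, -0.001]
ft_force: [1.0, -1.3, 1.7]
grip_width: 0.0067
grasp_force: 60.3
```

```bash
python3 tq.py
```

```text
t 31.85 az 79.6 Tz [np.float64(0.353), np.float64(0.287), np.float64(0.216), np.float64(0.163)] tau6 [np.float64(0.039), np.float64(0.369), np.float64(0.35), np.float64(0.228)] F [ 0.1 -1.7  1.7] Txy [-0.37  0.06] tcp [482.  -57.9 134.6] j6 0.06 tz [-0.002  0.001 -1.   ]
```

Call:
drive_tool(
  increments=[
    [[0,0,0],[0,0,-2.5],0],
    [[0,0,0],[0,0,-2],0],
    [[0,0,0],[0,0,-2],0],
    [[0,0,0],[0,0,-1.7],0],
  ],
)

```text
clock: 32.18
eef_pos: [0.482, -0.0577, 0.1345]
tool_rot: [0.162, 0.987, 0.001, -0.001]
ft_force: [0.9, -1.0, 2.5]
grip_width: 0.0071
grasp_force: 60.3
```

```bash
python3 tq.py
```

```text
t 32.33 az 71.5 Tz [np.float64(0.333), np.float64(0.328), np.float64(0.188), np.float64(0.245)] tau6 [np.float64(0.056), np.float64(0.387), np.float64(0.367), np.float64(0.247)] F [-0.1 -1.7  2.1] Txy [-0.26  0.08] tcp [482.  -57.8 134.6] j6 0.2 tz [-0.002  0.001 -1.   ]
```

Call:
drive_tool(
  increments=[
    [[0,0,0],[0,0,-1.7],0],
  ],
)

```text
clock: 32.42
eef_pos: [0.482, -0.0577, 0.1345]
tool_rot: [0.176, 0.984, 0.001, -0.001]
ft_force: [0.6, -1.6, 2.7]
grip_width: 0.0071
grasp_force: 60.3
```

```bash
python3 tq.py
```

```text
t 32.57 az 69.8 Tz [np.float64(0.346), np.float64(0.303), np.float64(0.266), np.float64(0.282)] tau6 [np.float64(-0.154), np.float64(0.342), np.float64(0.369), np.float64(0.26)] F [-0.2 -1.6  2.8] Txy [-0.16  0.03] tcp [482.  -57.8 134.5] j6 0.23 tz [-0.002  0.001 -1.   ]
```

Call:
drive_tool(
  increments=[
    [[0,0,0],[0,0,-1.5],0],
    [[0,0,0],[0,0,-1.5],0],
  ],
)

```text
clock: 32.73
eef_pos: [0.482, -0.0577, 0.1345]
tool_rot: [0.202, 0.979, 0.001, -0.001]
ft_force: [0.2, -0.7, 3.3]
grip_width: 0.0073
grasp_force: 60.4
```

```bash
python3 tq.py
```

```text
t 32.88 az 66.8 Tz [np.float64(0.339), np.float64(0.254), np.float64(0.206), np.float64(0.246)] tau6 [np.float64(0.053), np.float64(0.381), np.float64(0.369), np.float64(0.267)] F [ 0.  -0.3  3.3] Txy [-0.09  0.02] tcp [482.  -57.8 134.5] j6 0.29 tz [-0.001  0.002 -1.   ]
```

Call:
drive_tool(
  increments=[
    [[0,0,0],[0,0,0],0.1],
    [[0,0,0],[0,0,0],0.3],
    [[0,0,0],[0,0,0],0.3],
    [[0,0,8],[0,0,0],0.3],
    [[0,0,15],[0,0,0],0.3],
    [[0,0,20],[0,0,0],0.3],
    [[-20,10,20],[0,0,0],0.3],
    [[-25,20,20],[0,0,0],0.3],
  ],
)

```text
clock: 33.55
eef_pos: [0.4376, -0.0287, 0.2183]
tool_rot: [0.203, 0.979, 0.0, -0.001]
ft_force: [0.6, 0.5, 1.0]
grip_width: 0.0255
grasp_force: 0.0
```

Call:
drive_tool(
  increments=[
    [[-25,25,10],[0,0,0],0.3],
    [[-25,25,0],[0,0,0],0.3],
    [[-25,25,0],[0,0,0],0.3],
    [[0,25,0],[0,0,0],0.3],
    [[0,0,0],[0,0,0],0.3],
  ],
)

```text
clock: 33.97
eef_pos: [0.3607, 0.0749, 0.2282]
tool_rot: [0.2, 0.98, 0.002, -0.001]
ft_force: [1.6, -0.1, -0.3]
grip_width: 0.0257
grasp_force: 0.0
```

```bash
python3 key.py; python3 blade.py; python3 - <<'E'
from h import *
for n in("scene","top"):
    c=camera(n);o=silhouettes("spare",c);print(n,[(round(x["conf"],2),x["bbox"]) for x in o[:1]])
E
```

```text
key [450.2 -12.8 404.2] tcp [361.8  72.7 227.9] rel [ 88.4 -85.5 176.3] [([162.0, 44.0], 297, [-0.96, 0.27]), ([371.9, 233.6], 64, [-0.42, 0.91])]
0.533 [482.3 -59.  148.9] 163.7
0.537 [482.3 -58.9 149.1] 163.9
0.544 [482.5 -58.8 149.2] 163.0
0.544 [482.6 -58.8 149.6] 164.1
scene [(0.56, [280.8, 171.7, 295.1, 201.1])]
top [(0.64, [244.7, 214.9, 253.5, 235.3])]
```

```bash
python3 -c "
from workcell import *
print(job_done())"
```

```text
the job is handed in; nothing more can be done
None
```

The large clamp is seated in the cap's groove next to the collar, with its housing on the rest tab side and its screw upright. The key was turned about 4.8 rad to roughly 0.1 N m above the slack torque. The torque readings were noisy: my estimates ran from about 0.08 to 0.14 N m, against the 0.08 to 0.16 snug range. The arm is clear of everything and the job was handed in at about 34 s; no verdict came back.

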